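# Load a bowl into the low drying rack

## Robot

A 6-joint arm with a two-finger parallel gripper is mounted at the origin on a cart in front of the work surface, level with it; the furniture and walls round the work are solid. World frame = base frame: x ahead of the robot, y to its left, z up, the work surface at z = 0. Lengths are in mm, angles in rad, forces in N, time in s.
With the tool pointing down it reaches from about 300 to 1000 mm from the base axis. Payload 5.1 kg.
Tool frame: the origin (TCP) lies midway between the tips of the shut fingers; the grasp point (between the pads) lies 19 mm behind it; z points along the fingers, y is the line along which they close (so a half turn about z gives the same grasp; the last joint's range is limited). The gripper opens to 95 mm and grips with 3 to 60 N. Pads are 20 mm wide; open, the fingers measure 119 mm over their backs; the gripper's body (75 mm by 180 mm) begins 59 mm behind the grasp point.
Start: joints at [-1.41, 0.124, 1.65, -0, 1.367, -0.083], TCP at [156.872, -630.774, 180.756] pointing down, gripper open.
Joint ranges: [-2.61, 2.61], [-1.02, 2.33], [0.03, 2.71], [-1.35, 4.49], [0.32, 2.68], [-2.91, 2.91]. Speed limits (rad/s): [2.57, 2.57, 3.14, 3.14, 3.14, 3.14].

## Interface

Orientations are given as a rotation vector (axis times angle).
In Python, from workcell import env, eyes, job gives the robot as it stands.
- The arm moves only by the shell command python3 -m crank 'ROWS' [OPENING] [FORCE]. ROWS is JSON, a list of rows, each an object with "xyz": the shift along the tool's x, y, z scaled (see below), a list of three; "dr": the turn, a rotation vector about the tool's x, y, z scaled (see below), a list of three. In form: [{"xyz": [tx, ty, tz], "dr": [ax, ay, az]}, ...]. A call has exactly 10 rows; each row is the pose to reach, as a shift and turn from the pose commanded when the call began, along the tool's axes at that moment, turning the shorter way round; what a row does not reach only later rows make up. The controller multiplies each number of a shift by 500 mm and each number of a turn by 360 degrees. A row lasts 1/12 s, in which the tool goes at most 41.7 mm and 7.16 degrees, less where a joint would pass 70% of its speed; a pose out of reach is approached as far as the arm can. A call with a number of a shift or a turn outside -1 to 1 is refused whole. A call with a gripper value outside its range is refused whole. OPENING is the opening, from 0 (shut) to 1 (fully open), set as the call begins (- or left out, the last holds). The fingers move at their own pace and stop on an object; FORCE is the grip in N (left out, the last holds). Time passes only in rows, so rows that repeat a pose let the fingers close, or fill a call up. It gives the time, the measured TCP pose, the force, the opening and the grip force at its end, in the units of the state.
- env.state(): the state, without advancing time (a new reading comes with each control period).
- eyes.capture(name): name is "side" or "top"; returns the picture (400x640x3 uint8, red, green, blue); there is no depth.
- eyes.camera_params(name): a dict with "mtx" (3x3 intrinsics, pixels), "pose" (4x4, takes a point from camera to world coordinates). Camera axes: x right, y up, looking along -z (the intrinsics and any distortion apply to the point x, -y, -z); pixel columns grow to the right and rows downward; lengths in mm; the calibration is good to about 2 mm. A picture is of the moment at which its call begins. camera_params takes no time and is no camera call.
- job.close_job(): hands the job in; it is judged then, once.
Trained networks look in the newest picture that a camera, given by its name, has taken for a name from the list of things; names that differ only in an ending like _2 or _b are one class to them, and where a whole thing is asked for, a point or a joint stands for the part that bears it (a point fixed in the world has none). Each returns a list of dicts, best first, with "score" (0 to 1); they miss things now and then, are a little off and sometimes report something else, mostly with a low value. They report only what shows in the picture. A call takes as long as a camera call. They do not tell look-alikes from the thing itself.
- eyes.recognise(label, camera): "at" ([column, row] as shares, 0 to 1, of the picture: columns of its width, rows of its height, amid what is visible of it).
- eyes.outline_of(label, camera): "pixels" (400x640 bool, what is visible of it) and "at" ([column, row] as shares, 0 to 1, of the picture: columns of its width, rows of its height, amid what is visible of it).
- eyes.spot_point(label, camera): "at" ([column, row] as shares, 0 to 1, of the picture: columns of its width, rows of its height: a listed point, or the origin of a listed thing).
The state is a dict: "clock": time; "qpos": joint angles; "qvel": joint speeds; "joint_torque": joint torques, N m; "ee_pos": TCP position; "ee_rot": TCP orientation; "force": force on the tool from outside, world axes, zero at the start; "wrist_torque": the same for the moment, N m; "finger_gap": finger opening in mm; "finger_force": force on a finger pad.
Only numpy, scipy, OpenCV 4.12 (cv2) and the standard library are available. Lean on these libraries where they do the work, as an engineer would, in place of code of your own. Each camera call takes 0.05 s, during which the arm holds its last target. There are 200 camera calls.

## Task

Put the clay bowl from the banding wheel away to dry: press down on the top of the plaster board in the low rack, with the tool slanting in under the roof, and drag the board straight out towards you until about two thirds of it shows in front of the roof. Stand the bowl upright on the board, about midway across its width and on the part that shows, without dropping it, then slide the loaded board back until it is fully home against the stop at the back of the rack. Leave everything else where it is, also what stands on the roof.

Things in the scene. Friction and masses are not known exactly. Their poses are not given: they have to be found in the camera images.
- rack: Low wooden rack, fixed, yaw varies. Origin: on the table, midway across the mouth, below the roof's front edge; x into the rack, y left. Floor 8 mm thick, 160 mm wide, x = -150 (open apron) to 166 mm. Slatted roof over x = 0 to 166, underside 155, top 170 mm up. Sides (inner faces y = +-68 mm, 12 mm thick): guides 28 mm high at x = 0 to 70, full-height cheeks at 70 to 166.
- rack_stop (a point): Middle of the front face of the stop bar across the back of the rack (on its floor, 30 mm high), at x = +154 mm, z = +8 mm in the rack's frame. The loaded board is home when its back edge meets this bar.
- drying_board: Loose flat plaster board, 160 mm long (its x, into the rack) by 130 mm wide by 12 mm thick, 0.25 kg or so, on the rack's floor between its sides, 3 mm play a side: too wide to grip. Origin: centre of its underside. The floor is waxed: it grips the board half as well as a fingertip or the bowl does, so pressing on top with 5 to 20 N drags it.
- board_front (a point): Middle of the top front edge of the plaster board (the edge nearest the robot), moves with the board. What shows of the board is minus its x in the rack's frame: 6 mm when home, 6 to 14 mm at the start, about 107 mm when two thirds are out.
- pinch_bowl: Small unglazed round clay bowl, standing upright on the flat head of the banding wheel (head about 98 mm above the table). 68 mm across the rim, 36 mm high, about 56 mm across at 10 mm height and 41 mm across its foot, wall about 8 mm at the rim, 0.07 kg. Origin: centre of its underside, z up. It can be gripped from above round the outside or by the wall.
- square_tube: Square clay tube, 46 x 46 x 34 mm, on the rack's roof towards the back. Origin under its centre. Bystander: leave it where it is.
- jar_lid: White round jar lid, 54 mm across, 11 mm high, on the rack's roof towards the back. Origin under its centre. Bystander: leave it where it is.
- glaze_pot: Glaze pot with lid, 60 mm across, 69 mm high, on the table to the right of the wheel. Origin under its centre. Bystander: leave it where it is.
- tub: Tall white tub, 74 mm across, 131 mm high, on the table at the right. Origin under its centre. Bystander: leave it where it is.
- wood_rib: Flat wooden rib, 48 x 102 x 8 mm, on the table to the right of the wheel. Origin under its centre. Bystander: leave it where it is.
- grey_stone: Flat dark oval stone, 59 x 94 x 20 mm, on the table between the wheel and the rack. Origin under its centre. Bystander: leave it where it is.
- kidney_rib: Flat red kidney-shaped rib, 56 x 90 x 8 mm, on the table beyond the wheel, near the rack's right side. Origin under its centre. Bystander: leave it where it is.
Things that resemble listed ones, but are neither listed nor needed, are in the scene too. Leave any black look-alike of the pinch_bowl alone.

How it is judged:
By the outcome, as a careful person would: the job done as asked, in the order asked, and still so for the second after the job is handed in, with the robot touching nothing.
It also fails if it takes over 72 s, if anything falls off the work surface, if the arm or the gripper's body presses on something with over 40 N, if the wrist force passes 120 N, or if a joint passes its speed limit or range.

## Working session

There is one attempt and no reset: what is moved stays moved. The work goes in short steps, Python scripts to look and compute and a shell command to move; the robot and the scene stay as the last step left them, time stands still between calls to the robot, and variables do not carry over. Pictures are saved under pics/ and viewed, at most 10 in all, crops included, and the job is handed in when it is done.

```bash
ls; mkdir -p pics; cat > h.py <<'E'
import numpy as np, cv2
from workcell import env, eyes, job
from scipy.spatial.transform import Rotation as R
def ray(cam,at):
    p=eyes.camera_params(cam); K=np.array(p["mtx"]); T=np.array(p["pose"])
    u,v=at[0]*640,at[1]*400
    d=np.linalg.inv(K)@[u,v,1]; d=T[:3,:3]@[d[0],-d[1],-d[2]]
    return T[:3,3],d
def onz(cam,at,z):
    o,d=ray(cam,at); return o+d*(z-o[2])/d[2]
def proj(cam,P):
    p=eyes.camera_params(cam); K=np.array(p["mtx"]); T=np.array(p["pose"])
    c=T[:3,:3].T@(np.array(P)-T[:3,3]); q=K@[c[0],-c[1],-c[2]]; return q[:2]/q[2]
def save(cam,name):
    im=eyes.capture(cam); cv2.imwrite("pics/"+name+".png",im[:,:,::-1]); return im
E
python3 - <<'E'
from h import *
np.set_printoptions(precision=1,suppress=True)
a=save("side","s0");b=save("top","t0")
cv2.imwrite("pics/both.png",np.vstack([a,b])[:,:,::-1])
for c in("side","top"):
    print(c,np.array(eyes.camera_params(c)["pose"]))
    for l,z in(("rack",0),("rack_stop",8),("board_front",20),("drying_board",8),("pinch_bowl",98),("square_tube",170),("jar_lid",170),("glaze_pot",0),("tub",0),("grey_stone",0),("kidney_rib",0)):
        for r in eyes.spot_point(l,c)[:3]: print(l,round(r["score"],2),np.array(r["at"])*[640,400],onz(c,r["at"],z))
print(env.state())
E
```

```text
pics
side [[ -1.   -0.    0.  570.5]
 [  0.   -0.6   0.8 998.4]
 [  0.    0.8   0.6 945.3]
 [  0.    0.    0.    1. ]]
rack 0.57 [316.6 299. ] [565.7 299.3   0. ]
rack_stop 0.75 [273.3 291.1] [700.4 273.6   8. ]
board_front 0.86 [323.  296.1] [546.2 303.9  20. ]
drying_board 0.97 [299.4 298. ] [618.4 300.7   8. ]
drying_board 0.73 [298.4 239.3] [628.9  45.6   8. ]
pinch_bowl 0.58 [331.6 243.3] [515.9 156.8  98. ]
pinch_bowl 0.53 [344.1 195.6] [458.6 -93.3  98. ]
square_tube 0.68 [325.  294.6] [545.  411.9 170. ]
square_tube 0.56 [273.9 268.2] [682.5 321.6 170. ]
square_tube 0.35 [300.1 295. ] [608.6 412.1 170. ]
jar_lid 0.56 [277.5 246.2] [678.8 237.9 170. ]
glaze_pot 0.77 [305.  186.8] [ 610.1 -283.3    0. ]
glaze_pot 0.34 [300.3 240.3] [622.4  42.7   0. ]
grey_stone 0.58 [360.3 238.3] [403.7  35.4   0. ]
kidney_rib 0.41 [301.5 240.1] [618.   41.5   0. ]
top [[  -0.     1.    -0.1  384.2]
 [  -1.    -0.    -0.   -36.3]
 [  -0.     0.1    1.  1480. ]
 [   0.     0.     0.     1. ]]
rack 0.88 [221.2 211.2] [555.9 297.6   0. ]
rack 0.4 [300.8 188.7] [625.2  41.1   0. ]
rack_stop 0.9 [2
[... 223 characters left out ...]
01.6   98. ]
square_tube 0.64 [204.1 162.1] [679.5 310.7 170. ]
jar_lid 0.72 [226.7 161.8] [679.2 245.3 170. ]
glaze_pot 0.82 [401.1 188.6] [ 620.4 -280.8    0. ]
tub 0.64 [441.1 183.5] [ 635.  -409.2    0. ]
grey_stone 0.78 [300.6 259.9] [397.4  43.6   0. ]
kidney_rib 0.57 [304.8 187.5] [628.7  28.1   0. ]
{'clock': 1.2, 'qpos': array([-1.4,  0.1,  1.7, -0. ,  1.4, -0.1]), 'qvel': array([ 0.,  0., -0.,  0., -0., -0.]), 'joint_torque': array([ -0. , -41.8, -36. ,   0.1,   0. ,  -0. ]), 'ee_pos': array([ 156.9, -630.8,  180.7]), 'ee_rot': array([-3.1, -0.4,  0. ]), 'force': array([ 0.1, -0.9, -0. ]), 'wrist_torque': array([-0.,  0., -0.]), 'finger_force': 0.0, 'finger_gap': 95.03893601428037}
```

View pics/s0.png

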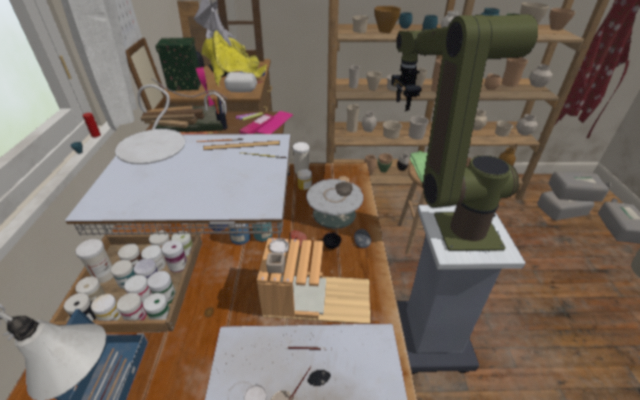

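View pics/t0.png

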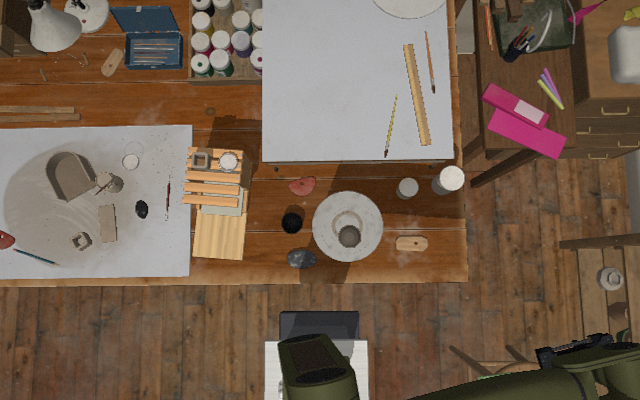

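The side view shows the rack at about (300,285) and the wheel with a grey-brown bowl at (344,188); a black bowl stands on the table at (332,240). The top view shows the rack at (220,195), the wheel at (348,227) with the clay bowl on its head at (348,236), and the black bowl at (292,223).
Candidates for the pinch_bowl are top (348,236) and top (292,223). The first one fits, because it is unglazed clay and stands on the wheel head; the other is the black look-alike. I'll confirm in an enlarged crop and fit the rack's pose at the same time.

```bash
python3 - <<'E'
from h import *
np.set_printoptions(precision=1,suppress=True)
a=cv2.imread("pics/s0.png");b=cv2.imread("pics/t0.png")
A=cv2.resize(a[165:325,230:390],(600,600),interpolation=cv2.INTER_CUBIC)[:, :]
B=cv2.resize(b[135:275,175:395],(786,500),interpolation=cv2.INTER_CUBIC)
cv2.imwrite("pics/ca.png",A);cv2.imwrite("pics/cb.png",B)
eyes.capture("side");eyes.capture("top")
for c in("side","top"):
    for l,z in(("pinch_bowl",98),):
        for r in eyes.outline_of(l,c)[:3]:
            m=r["pixels"];ys,xs=np.where(m);
            print(c,l,r["score"],xs.min(),xs.max(),ys.min(),ys.max(),m.sum())
            if c=="top":
                for z in(98,134):print(onz(c,[(xs.min()+xs.max()+1)/1280,(ys.min()+ys.max()+1)/800],z))
            else: print(onz(c,[(xs.min()+xs.max()+1)/1280,(ys.min()+ys.max()+1)/800],116))
print(np.array(eyes.camera_params("side")["mtx"]),np.array(eyes.camera_params("top")["mtx"]))
E
```

```text
side pinch_bowl 0.68 335 352 181 196 231
[ 458.7 -110.5  116. ]
side pinch_bowl 0.58 322 340 232 248 249
[516.8 162.1 116. ]
top pinch_bowl 0.86 338 360 225 247 401
[ 463.5 -107.2   98. ]
[ 461.4 -105.4  134. ]
top pinch_bowl 0.6 281 302 212 233 376
[506.   63.1  98. ]
[502.9  60.5 134. ]
[[369.    0.  322.6]
 [  0.  369.  203. ]
 [  0.    0.    1. ]] [[465.6   0.  316.8]
 [  0.  465.6 205.3]
 [  0.    0.    1. ]]
```

View pics/ca.png

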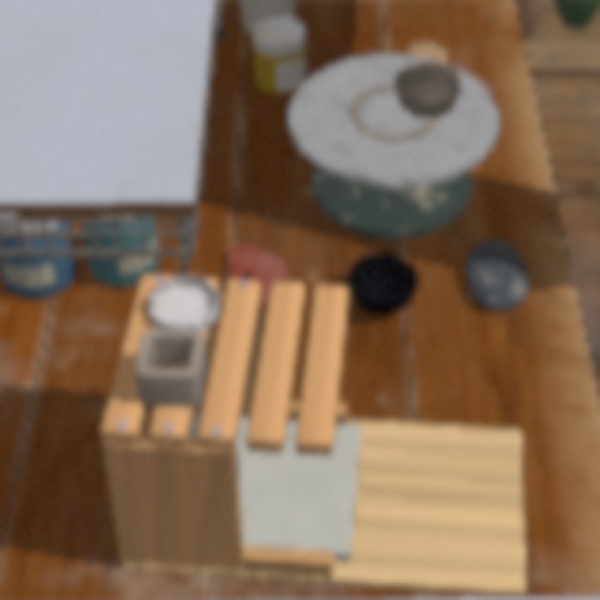

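View pics/cb.png

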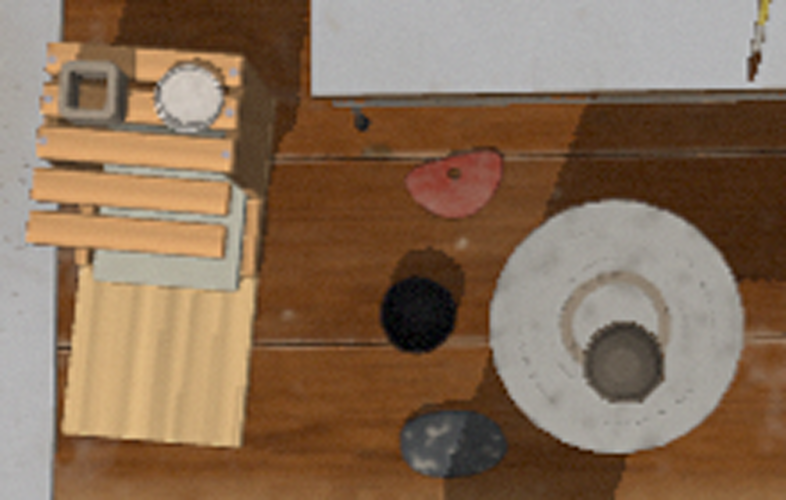

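The crops confirm it. The clay bowl is on the wheel head (crop 623,362), and the black bowl is on the table (418,314). Apron front corners are at (63,432) and (241,446), and the roof front edge runs from (26,243) to (223,257). I'll now fit the rack's pose.

```bash
python3 - <<'E'
from h import *
from scipy.optimize import least_squares
np.set_printoptions(precision=2,suppress=True)
s=786/220; t=lambda x,y:np.array([175+x/s,135+y/s*1.0*(140/500*s)])
s2=600/160; u=lambda x,y:np.array([230+x/s2,165+y/s2])
obs=[("top",(-150,80,8),t(63,432)),("top",(-150,-80,8),t(241,446)),("top",(0,80,170),t(26,243)),("top",(0,-80,170),t(223,257)),("top",(166,-80,170),t(243,57)),("top",(166,80,170),t(48,42)),
("side",(-150,-80,8),u(522,428)),("side",(-150,80,8),u(526,590)),("side",(0,80,170),u(333,450)),("side",(0,-80,170),u(350,284)),("side",(166,80,170),u(104,432)),("side",(166,-80,170),u(142,275))]
def W(p,P):
    c,sn=np.cos(p[2]),np.sin(p[2]); return np.array([p[0]+c*P[0]-sn*P[1],p[1]+sn*P[0]+c*P[1],P[2]])
f=lambda p:np.concatenate([proj(c,W(p,P))-q for c,P,q in obs])
r=least_squares(f,[556,297,0],loss="soft_l1");print(r.x,f(r.x).reshape(-1,2))
p=r.x
for n,P in(("stop",(154,0,8)),("bf",(-10,0,20))):print(n,W(p,P),proj("top",W(p,P)),proj("side",W(p,P)))
# board front in top crop: corners (92,278),(239,291)
for q in(t(92,279),t(239,291)):
    w=onz("top",q/[640,400],20)[:2]-p[:2];c,sn=np.cos(p[2]),np.sin(p[2]);print("board corner rackframe",c*w[0]+sn*w[1],-sn*w[0]+c*w[1])
st=env.state();print(R.from_rotvec(st["ee_rot"]).as_matrix())
E
```

```text
[553.18 294.13  -0.09] [[-0.89  0.94]
 [-0.48  0.99]
 [-0.95  0.32]
 [-0.48  0.6 ]
 [-0.4  -0.31]
 [-0.6  -0.05]
 [-0.44 -0.7 ]
 [ 0.08 -0.48]
 [-0.05 -2.18]
 [-0.47 -0.66]
 [-1.24 -1.11]
 [-0.29 -1.26]]
stop [706.55 280.22   8.  ] [226.61 164.57] [271.12 292.89]
bf [543.22 295.03  20.  ] [220.55 214.47] [323.93 293.71]
board corner rackframe -10.511882643552731 63.275411112036714
board corner rackframe -11.230712190863542 -68.25479586594605
[[ 0.97  0.24 -0.  ]
 [ 0.24 -0.97 -0.  ]
 [-0.   -0.   -1.  ]]
```

```bash
cat >> h.py <<'E'
YAW=-0.09; P0=np.array([553.2,294.1])
def world(x,y,z):
    c,s=np.cos(YAW),np.sin(YAW); return np.array([P0[0]+c*x-s*y,P0[1]+s*x+c*y,z])
def rackf(w):
    c,s=np.cos(YAW),np.sin(YAW); d=np.array(w[:2])-P0; return np.array([c*d[0]+s*d[1],-s*d[0]+c*d[1],w[2]])
def orient(th,flip=0):   # tool z tilted th into the rack
    z=np.array([np.sin(th),0,-np.cos(th)]); y=np.array([0,-1.,0])*(-1 if flip else 1)
    return R.from_euler("z",YAW)*R.from_matrix(np.column_stack([np.cross(y,z),y,z]))
def goto(p,Rt,st=None):  # scaled shift and turn from the current pose
    st=st or env.state(); Rc=R.from_rotvec(st["ee_rot"])
    return np.round(Rc.inv().apply(np.array(p)-st["ee_pos"])/500,4),np.round((Rc.inv()*Rt).as_rotvec()/(2*np.pi),4)
E
python3 - <<'E'
from h import *
np.set_printoptions(precision=3,suppress=True)
st=env.state();q=st["qpos"];print(q)
k=lambda q1,s:R.from_euler("z",q1)*R.from_euler("y",s)
C=(k(q[0],q[1]+q[2])*R.from_euler("ZYZ",q[3:])).inv()*R.from_rotvec(st["ee_rot"])
for th in(0,.35,.7):
  for f in(0,1):
    for q1,s in((.5,1.6),(.6,1.8),(-.23,1.7)):
        print(th,f,q1,s,(k(q1,s).inv()*orient(th,f)*C.inv()).as_euler("ZYZ"))
print(goto([500,290,300],orient(.7,0)),goto([500,290,300],orient(.7,1)))
E
```

```text
[-1.41   0.124  1.65  -0.     1.368 -0.083]
0 0 0.5 1.6 [-0.     1.542  2.161]
0 0 0.6 1.8 [-0.     1.342  2.261]
0 0 -0.23 1.7 [-0.     1.442  1.431]
0 1 0.5 1.6 [ 0.     1.542 -0.981]
0 1 0.6 1.8 [ 0.     1.342 -0.881]
0 1 -0.23 1.7 [ 0.     1.442 -1.711]
0.35 0 0.5 1.6 [-0.202  1.253  2.196]
0.35 0 0.6 1.8 [-0.25  1.08  2.35]
0.35 0 -0.23 1.7 [0.054 1.095 1.415]
0.35 1 0.5 1.6 [-0.202  1.253 -0.945]
0.35 1 0.6 1.8 [-0.25   1.08  -0.792]
0.35 1 -0.23 1.7 [ 0.054  1.095 -1.727]
0.7 0 0.5 1.6 [-0.446  0.98   2.305]
0.7 0 0.6 1.8 [-0.576  0.853  2.537]
0.7 0 -0.23 1.7 [0.132 0.751 1.367]
0.7 1 0.5 1.6 [-0.446  0.98  -0.837]
0.7 1 0.6 1.8 [-0.576  0.853 -0.604]
0.7 1 -0.23 1.7 [ 0.132  0.751 -1.775]
(array([ 1.111, -1.621, -0.238]), array([-0.019,  0.11 ,  0.051])) (array([ 1.111, -1.621, -0.238]), array([-0.154, -0.026, -0.422]))
```

```bash
R='{"xyz":[0.4,-0.6,-0.24],"dr":[0,0,0]}'; python3 -m crank '[{"xyz":[0.04,-0.06,-0.04],"dr":[0,0,0]},{"xyz":[0.08,-0.12,-0.08],"dr":[0,0,0]},{"xyz":[0.12,-0.18,-0.12],"dr":[0,0,0]},{"xyz":[0.16,-0.24,-0.16],"dr":[0,0,0]},{"xyz":[0.2,-0.3,-0.2],"dr":[0,0,0]},{"xyz":[0.24,-0.36,-0.24],"dr":[0,0,0]},{"xyz":[0.28,-0.42,-0.24],"dr":[0,0,0]},{"xyz":[0.32,-0.48,-0.24],"dr":[0,0,0]},{"xyz":[0.36,-0.54,-0.24],"dr":[0,0,0]},{"xyz":[0.4,-0.6,-0.24],"dr":[0,0,0]}]' 0 20
python3 -m crank '[{"xyz":[0.04,-0.06,0],"dr":[0,0,0]},{"xyz":[0.08,-0.12,0],"dr":[0,0,0]},{"xyz":[0.12,-0.18,0],"dr":[0,0,0]},{"xyz":[0.16,-0.24,0],"dr":[0,0,0]},{"xyz":[0.2,-0.3,0],"dr":[0,0,0]},{"xyz":[0.24,-0.36,0],"dr":[0,0,0]},{"xyz":[0.28,-0.42,0],"dr":[0,0,0]},{"xyz":[0.32,-0.48,0],"dr":[0,0,0]},{"xyz":[0.36,-0.54,0],"dr":[0,0,0]},{"xyz":[0.4,-0.6,0],"dr":[0,0,0]}]'
python3 - <<'E'
from h import *
print(env.state()["qpos"])
print(goto([480,300,230],orient(.7,0)))
E
```

```text
clock: 2.23
ee_pos: [278.7, -289.8, 301.1]
ee_rot: [3.118, 0.381, 0.001]
force: [1.0, -1.0, 0.2]
finger_gap: 34.0
finger_force: 0.0
clock: 3.07
ee_pos: [400.3, 50.0, 301.1]
ee_rot: [3.118, 0.383, 0.002]
force: [1.4, -1.1, 0.4]
finger_gap: 0.3
finger_force: 0.0
[-8.85735284e-03 -4.95496365e-01  1.98745632e+00 -1.42814853e-04
  1.64823395e+00  1.31759673e+00]
(array([ 0.2753, -0.4467,  0.1424]), array([-0.0186,  0.1101,  0.051 ]))
```

```bash
python3 -m crank '[{"xyz":[0.03,-0.05,0],"dr":[-0.002,0.011,0.005]},{"xyz":[0.06,-0.1,0.01],"dr":[-0.004,0.022,0.01]},{"xyz":[0.09,-0.15,0.03],"dr":[-0.006,0.033,0.015]},{"xyz":[0.12,-0.2,0.05],"dr":[-0.008,0.045,0.021]},{"xyz":[0.15,-0.25,0.07],"dr":[-0.01,0.056,0.026]},{"xyz":[0.18,-0.3,0.09],"dr":[-0.012,0.067,0.031]},{"xyz":[0.21,-0.35,0.11],"dr":[-0.014,0.078,0.036]},{"xyz":[0.24,-0.4,0.13],"dr":[-0.016,0.09,0.041]},{"xyz":[0.26,-0.43,0.14],"dr":[-0.0186,0.1,0.046]},{"xyz":[0.275,-0.447,0.142],"dr":[-0.0186,0.11,0.051]}]'
python3 - <<'E'
from h import *
st=env.state();print(st["qpos"],st["force"],rackf(st["ee_pos"]))
for p in((-45,0,85),(35,0,45),(35,0,27)): print(p,goto(world(*p),orient(.7)))
E
```

```text
clock: 3.9
ee_pos: [478.8, 300.3, 228.2]
ee_rot: [2.92, -0.129, 1.065]
force: [0.2, -0.5, 0.1]
finger_gap: 0.4
finger_force: 0.0
[ 0.74003082 -0.40655189  2.17326986 -0.61895711  0.95747234  2.65538682] [ 0.18356701 -0.47588201  0.08287828] [-74.68308643  -0.53408472 228.23086564]
(-45, 0, 85) (array([-0.1389, -0.001 ,  0.2575]), array([-0.0001,  0.0001,  0.0002]))
(35, 0, 45) (array([-0.068 , -0.0008,  0.4217]), array([-0.0001,  0.0001,  0.0002]))
(35, 0, 27) (array([-0.0911, -0.0008,  0.4492]), array([-0.0001,  0.0001,  0.0002]))
```

```bash
cat >> h.py <<'E'
from scipy.optimize import least_squares
C=R.from_euler("z",0)
def fk(q,g):
    a,h,L2,L3,e,d=g; s=q[1]+q[2]
    r=a+L2*np.sin(q[1])+L3*np.sin(s)+e*np.cos(s); z=h+L2*np.cos(q[1])+L3*np.cos(s)-e*np.sin(s)
    Rt=R.from_euler("z",q[0])*R.from_euler("y",s)*R.from_euler("ZYZ",q[3:])*R.from_euler("z",-np.pi/2)
    return np.array([r*np.cos(q[0]),r*np.sin(q[0]),z])+d*Rt.as_matrix()[:,2],Rt
E
python3 - <<'E'
from h import *
np.set_printoptions(precision=3,suppress=True)
st=env.state()
D=[([-1.41,.124,1.65,0,1.367,-.083],[156.87,-630.77,180.76]),([-8.857e-3,-.4955,1.98746,0,1.64823,1.3176],[400.3,50,301.1]),(st["qpos"],st["ee_pos"])]
f=lambda g:np.concatenate([fk(q,g)[0]-p for q,p in D]+[1e-3*(np.array(g)-[0,300,400,400,0,250])])
r=least_squares(f,[0,300,400,400,0,250]);g=r.x;print(g,f(g)[:9])
print((fk(st["qpos"],g)[1].inv()*R.from_rotvec(st["ee_rot"])).as_rotvec())
lo=np.array([-2.61,-1.02,.03,-1.35,.32,-2.91]);hi=np.array([2.61,2.33,2.71,4.49,2.68,2.91])
for th in(.5,.6,.7):
  for fl in(0,1):
    q0=st["qpos"].copy()
    if fl: q0[5]-=np.pi
    for x,z in((35,27),(0,27),(-60,27),(-30,80)):
      F=lambda q:np.concatenate([(fk(q,g)[0]-world(x,0,z))/500,(fk(q,g)[1].inv()*orient(th,fl)).as_rotvec()])
      s=least_squares(F,q0,bounds=(lo-.5,hi+.5));print(th,fl,x,z,s.x,round(s.cost,5))
E
```

```text
[  51.26    13.039  355.164  530.9   -154.571  220.06 ] [-53.364  -7.379   8.907  -0.539 -53.541   0.23    3.208  -1.548  -9.136]
[0.    0.    3.142]
0.5 0 35 27 [ 0.556 -0.043  2.168 -0.487  0.665 -0.591] 0.0
0.5 0 0 27 [ 0.595 -0.123  2.243 -0.501  0.684 -0.547] 0.0
0.5 0 -60 27 [ 0.672 -0.259  2.362 -0.518  0.731 -0.472] 0.0
0.5 0 -30 80 [ 0.632 -0.224  2.235 -0.459  0.797 -0.58 ] 0.0
0.5 1 35 27 [ 0.626 -0.032  2.228 -0.724  0.632 -3.41 ] 0.00831
0.5 1 0 27 [ 0.662 -0.107  2.289 -0.698  0.662 -3.41 ] 0.00642
0.5 1 -60 27 [ 0.731 -0.239  2.388 -0.653  0.723 -3.41 ] 0.00364
0.5 1 -30 80 [ 0.725 -0.207  2.288 -0.661  0.778 -3.41 ] 0.00995
0.6 0 35 27 [ 0.577 -0.076  2.221 -0.658  0.608 -0.43 ] 0.0
0.6 0 0 27 [ 0.618 -0.156  2.294 -0.668  0.634 -0.389] 0.0
0.6 0 -60 27 [ 0.699 -0.292  2.41  -0.678  0.693 -0.322] 0.0
0.6 0 -30 80 [ 0.657 -0.261  2.287 -0.601  0.745 -0.452] 0.0
0.6 1 35 27 [ 0.608 -0.067  2.248 -0.78   0.599 -3.41 ] 0.00175
0.6 1 0 27 [ 0.645 -0.146  2.312 -0.757  0.63  -3.41 ] 0.00103
0.6 1 -60 27 [ 0.713 -0.284  2.416 -0.715  0.693 -3.41 ] 0.00023
0.6 1 -30 80 [ 0.707 -0.245  2.315 -0.725  0.741 -3.41 ] 0.00302
0.7 0 35 27 [ 0.597 -0.104  2.272 -0.86   0.57  -0.236] 0.0
0.7 0 0 27 [ 0.64  -0.183  2.344 -0.862  0.602 -0.205] 0.0
0.7 0 -60 27 [ 0.725 -0.319  2.457 -0.855  0.67  -0.155] 0.0
0.7 0 -30 80 [ 0.681 -0.293  2.337 -0.763  0.707 -0.303] 0.0
0.7 1 35 27 [ 0.597 -0.104  2.272 -0.86   0.57  -3.378] 0.0
0.7 1 0 27 [ 0.64  -0.183  2.344 -0.862  0.602 -3.346] 0.0
0.7 1 -60 27 [ 0.725 -0.319  2.457 -0.855  0.67  -3.297] 0.0
0.7 1 -30 80 [ 0.69  -0.289  2.342 -0.787  0.708 -3.41 ] 0.0001
```

```bash

python3 -m crank '[{"xyz":[0,0,0],"dr":[0,0,-0.019]},{"xyz":[0,0,0],"dr":[0,0,-0.038]},{"xyz":[0,0,0],"dr":[0,0,-0.057]},{"xyz":[0,0,0],"dr":[0,0,-0.076]},{"xyz":[0,0,0],"dr":[0,0,-0.095]},{"xyz":[0,0,0],"dr":[0,0,-0.114]},{"xyz":[0,0,0],"dr":[0,0,-0.133]},{"xyz":[0,0,0],"dr":[0,0,-0.152]},{"xyz":[0,0,0],"dr":[0,0,-0.171]},{"xyz":[0,0,0],"dr":[0,0,-0.19]}]'
python3 -m crank '[{"xyz":[0,0,0],"dr":[0,0,-0.019]},{"xyz":[0,0,0],"dr":[0,0,-0.038]},{"xyz":[0,0,0],"dr":[0,0,-0.057]},{"xyz":[0,0,0],"dr":[0,0,-0.076]},{"xyz":[0,0,0],"dr":[0,0,-0.095]},{"xyz":[0,0,0],"dr":[0,0,-0.114]},{"xyz":[0,0,0],"dr":[0,0,-0.133]},{"xyz":[0,0,0],"dr":[0,0,-0.152]},{"xyz":[0,0,0],"dr":[0,0,-0.171]},{"xyz":[0,0,0],"dr":[0,0,-0.19]}]'
python3 - <<'E'
from h import *
st=env.state();print(st["qpos"])
for p in((-45,0,85),): print(p,goto(world(*p),orient(.7,1)))
E
```

```text
clock: 4.73
ee_pos: [479.6, 298.1, 229.9]
ee_rot: [2.227, 1.379, 0.761]
force: [-0.2, -0.7, 0.4]
finger_gap: 0.7
finger_force: 0.0
clock: 5.57
ee_pos: [479.6, 298.1, 229.8]
ee_rot: [1.004, 2.252, 0.29]
force: [-0.2, 0.3, -0.3]
finger_gap: 0.1
finger_force: 0.0
[ 0.73472782 -0.40964145  2.17218368 -0.61435269  0.95957153  0.25474913]
(-45, 0, 85) (array([ 0.1078, -0.0928,  0.2588]), array([-0.0002, -0.0003, -0.1191]))
```

```bash

python3 -m crank '[{"xyz":[0.011,-0.009,0.026],"dr":[0,0,-0.015]},{"xyz":[0.022,-0.019,0.052],"dr":[0,0,-0.03]},{"xyz":[0.033,-0.028,0.078],"dr":[0,0,-0.045]},{"xyz":[0.044,-0.037,0.104],"dr":[0,0,-0.06]},{"xyz":[0.055,-0.047,0.13],"dr":[0,0,-0.075]},{"xyz":[0.066,-0.056,0.156],"dr":[0,0,-0.09]},{"xyz":[0.077,-0.066,0.182],"dr":[0,0,-0.105]},{"xyz":[0.088,-0.075,0.208],"dr":[0,0,-0.119]},{"xyz":[0.099,-0.085,0.234],"dr":[0,0,-0.119]},{"xyz":[0.108,-0.093,0.259],"dr":[0,0,-0.119]}]'
python3 - <<'E'
from h import *
st=env.state();print(st["qpos"],rackf(st["ee_pos"]))
for p in((33,0,50),(33,0,32),): print(p,goto(world(*p),orient(.7,1)))
E
```

```text
clock: 6.4
ee_pos: [508.5, 298.5, 84.0]
ee_rot: [0.118, 2.442, -0.038]
force: [0.4, 0.8, 0.3]
finger_gap: 0.9
finger_force: 0.0
[ 0.69084493 -0.18322937  2.25973305 -0.78859078  0.6917024  -0.25532073] [-44.95694357   0.3515942   84.03598255]
(33, 0, 50) (array([-7.580e-02, -1.000e-04,  1.523e-01]), array([-0.0001, -0.0004, -0.001 ]))
(33, 0, 32) (array([-0.0526, -0.0003,  0.1799]), array([-0.0001, -0.0004, -0.001 ]))
```

```bash

python3 -m crank '[{"xyz":[-0.0095,0,0.019],"dr":[0,0,0]},{"xyz":[-0.019,0,0.038],"dr":[0,0,0]},{"xyz":[-0.0285,0,0.057],"dr":[0,0,0]},{"xyz":[-0.038,0,0.076],"dr":[0,0,0]},{"xyz":[-0.0475,0,0.095],"dr":[0,0,0]},{"xyz":[-0.057,0,0.114],"dr":[0,0,0]},{"xyz":[-0.0665,0,0.133],"dr":[0,0,0]},{"xyz":[-0.0758,0,0.152],"dr":[0,0,0]},{"xyz":[-0.065,0,0.165],"dr":[0,0,0]},{"xyz":[-0.0526,0,0.18],"dr":[0,0,0]}]'
python3 - <<'E'
from h import *
st=env.state();print(rackf(st["ee_pos"]),st["force"]);save("side","s1")
im=cv2.imread("pics/s1.png");cv2.imwrite("pics/c1.png",cv2.resize(im[165:345,220:420],(667,600),interpolation=cv2.INTER_CUBIC))
for r in eyes.spot_point("board_front","side")[:2]:print(r["score"],rackf(onz("side",r["at"],20)))
E
```

```text
clock: 7.23
ee_pos: [587.2, 291.4, 32.7]
ee_rot: [0.119, 2.44, -0.037]
force: [0.2, -0.3, -0.1]
finger_gap: 0.3
finger_force: 0.0
[34.09715858  0.34848681 32.73209504] [ 0.23549015 -0.30526026 -0.10525723]
0.71 [ 122.42818395 -541.06524574   20.        ]
0.7 [-7.37365167  2.48946883 20.        ]
```

View pics/c1.png

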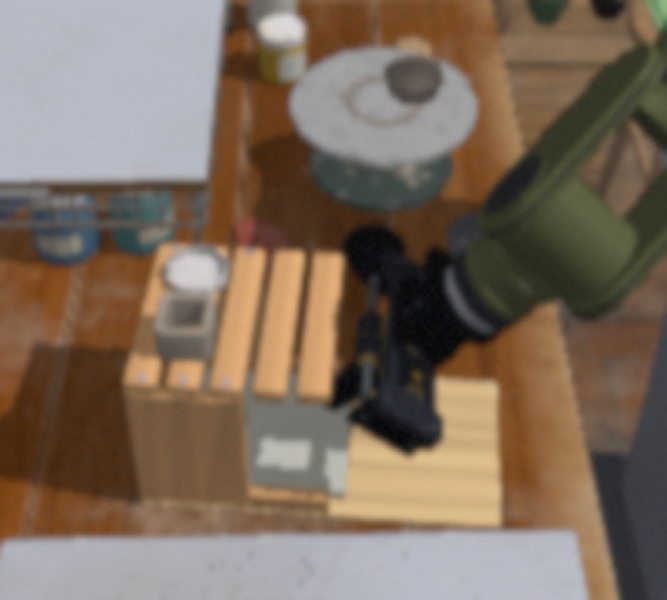

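The crop shows the tool slanting in below the roof's front slat, with its tips near (350,390). It clears the roof, the lid and the tube. Next I lower it in small steps until it touches.

```bash

python3 -m crank '[{"xyz":[0.001,0,0.001],"dr":[0,0,0]},{"xyz":[0.002,0,0.002],"dr":[0,0,0]},{"xyz":[0.003,0,0.003],"dr":[0,0,0]},{"xyz":[0.004,0,0.004],"dr":[0,0,0]},{"xyz":[0.005,0,0.006],"dr":[0,0,0]},{"xyz":[0.006,0,0.007],"dr":[0,0,0]},{"xyz":[0.007,0,0.008],"dr":[0,0,0]},{"xyz":[0.0077,0,0.0092],"dr":[0,0,0]},{"xyz":[0.0077,0,0.0092],"dr":[0,0,0]},{"xyz":[0.0077,0,0.0092],"dr":[0,0,0]}]'
```

```text
clock: 8.17
ee_pos: [586.1, 291.3, 26.6]
ee_rot: [0.118, 2.441, -0.038]
force: [0.1, 0.3, 0.1]
finger_gap: 0.3
finger_force: 0.0
```

```bash

python3 -m crank '[{"xyz":[0.0006,0,0.0008],"dr":[0,0,0]},{"xyz":[0.0013,0,0.0015],"dr":[0,0,0]},{"xyz":[0.002,0,0.0023],"dr":[0,0,0]},{"xyz":[0.0026,0,0.003],"dr":[0,0,0]},{"xyz":[0.0026,0,0.003],"dr":[0,0,0]},{"xyz":[0.0026,0,0.003],"dr":[0,0,0]},{"xyz":[0.0026,0,0.003],"dr":[0,0,0]},{"xyz":[0.0026,0,0.003],"dr":[0,0,0]},{"xyz":[0.0026,0,0.003],"dr":[0,0,0]},{"xyz":[0.0026,0,0.003],"dr":[0,0,0]}]'
```

```text
clock: 9.0
ee_pos: [586.1, 291.4, 24.8]
ee_rot: [0.118, 2.441, -0.038]
force: [-0.5, -1.3, 0.5]
finger_gap: 0.3
finger_force: 0.0
```

```bash

python3 -m crank '[{"xyz":[0.0006,0,0.0008],"dr":[0,0,0]},{"xyz":[0.0013,0,0.0015],"dr":[0,0,0]},{"xyz":[0.002,0,0.0023],"dr":[0,0,0]},{"xyz":[0.0026,0,0.003],"dr":[0,0,0]},{"xyz":[0.0026,0,0.003],"dr":[0,0,0]},{"xyz":[0.0026,0,0.003],"dr":[0,0,0]},{"xyz":[0.0026,0,0.003],"dr":[0,0,0]},{"xyz":[0.0026,0,0.003],"dr":[0,0,0]},{"xyz":[0.0026,0,0.003],"dr":[0,0,0]},{"xyz":[0.0026,0,0.003],"dr":[0,0,0]}]'
```

```text
clock: 9.83
ee_pos: [586.1, 291.4, 22.8]
ee_rot: [0.118, 2.441, -0.038]
force: [1.1, 0.2, 0.6]
finger_gap: 0.5
finger_force: 0.0
```

```bash

python3 -m crank '[{"xyz":[0.0006,0,0.0008],"dr":[0,0,0]},{"xyz":[0.0013,0,0.0015],"dr":[0,0,0]},{"xyz":[0.002,0,0.0023],"dr":[0,0,0]},{"xyz":[0.0026,0,0.003],"dr":[0,0,0]},{"xyz":[0.0026,0,0.003],"dr":[0,0,0]},{"xyz":[0.0026,0,0.003],"dr":[0,0,0]},{"xyz":[0.0026,0,0.003],"dr":[0,0,0]},{"xyz":[0.0026,0,0.003],"dr":[0,0,0]},{"xyz":[0.0026,0,0.003],"dr":[0,0,0]},{"xyz":[0.0026,0,0.003],"dr":[0,0,0]}]'
```

```text
clock: 10.67
ee_pos: [586.1, 291.4, 20.8]
ee_rot: [0.118, 2.441, -0.038]
force: [-0.8, 0.1, 0.8]
finger_gap: 0.6
finger_force: 0.0
```

```bash

python3 -m crank '[{"xyz":[0.0006,0,0.0008],"dr":[0,0,0]},{"xyz":[0.0013,0,0.0015],"dr":[0,0,0]},{"xyz":[0.002,0,0.0023],"dr":[0,0,0]},{"xyz":[0.0026,0,0.003],"dr":[0,0,0]},{"xyz":[0.0026,0,0.003],"dr":[0,0,0]},{"xyz":[0.0026,0,0.003],"dr":[0,0,0]},{"xyz":[0.0026,0,0.003],"dr":[0,0,0]},{"xyz":[0.0026,0,0.003],"dr":[0,0,0]},{"xyz":[0.0026,0,0.003],"dr":[0,0,0]},{"xyz":[0.0026,0,0.003],"dr":[0,0,0]}]'
```

```text
clock: 11.5
ee_pos: [586.1, 291.4, 18.8]
ee_rot: [0.118, 2.441, -0.038]
force: [-0.2, -0.5, -0.4]
finger_gap: 0.2
finger_force: 0.0
```

```bash

python3 -m crank '[{"xyz":[0.0006,0,0.0008],"dr":[0,0,0]},{"xyz":[0.0013,0,0.0015],"dr":[0,0,0]},{"xyz":[0.002,0,0.0023],"dr":[0,0,0]},{"xyz":[0.0026,0,0.003],"dr":[0,0,0]},{"xyz":[0.0026,0,0.003],"dr":[0,0,0]},{"xyz":[0.0026,0,0.003],"dr":[0,0,0]},{"xyz":[0.0026,0,0.003],"dr":[0,0,0]},{"xyz":[0.0026,0,0.003],"dr":[0,0,0]},{"xyz":[0.0026,0,0.003],"dr":[0,0,0]},{"xyz":[0.0026,0,0.003],"dr":[0,0,0]}]'
python3 - <<'E'
from h import *
for c in("side","top"):
  im=save(c,"x"+c)
  print(c,proj(c,env.state()["ee_pos"]))
im=cv2.imread("pics/xside.png");cv2.imwrite("pics/c2.png",cv2.resize(im[240:330,270:390],(800,600),interpolation=cv2.INTER_CUBIC))
E
```

```text
clock: 12.33
ee_pos: [586.0, 291.4, 16.8]
ee_rot: [0.118, 2.441, -0.038]
force: [-0.3, 0.2, -0.9]
finger_gap: 0.6
finger_force: 0.0
side [309.94303193 293.56619912]
top [222.07359791 201.18779759]
```

View pics/c2.png

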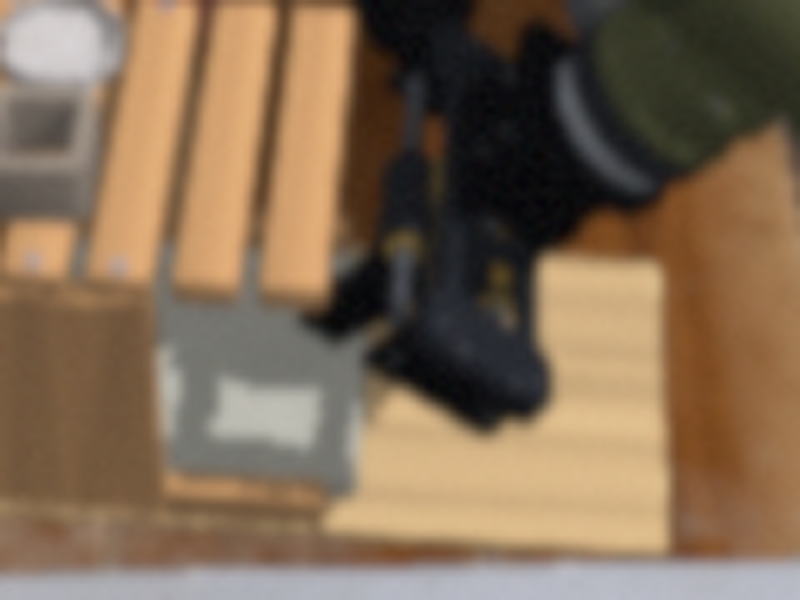

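The crop shows the visible fingertip at (317,288) px, while the reported TCP projects to (310,294). So the visible tip sits about 25 mm behind the TCP along the tool axis and still hangs above the board. I'll keep lowering and watch the force.

```bash

python3 -m crank '[{"xyz":[0.001,0,0.0012],"dr":[0,0,0]},{"xyz":[0.002,0,0.0024],"dr":[0,0,0]},{"xyz":[0.003,0,0.0036],"dr":[0,0,0]},{"xyz":[0.004,0,0.0048],"dr":[0,0,0]},{"xyz":[0.005,0,0.006],"dr":[0,0,0]},{"xyz":[0.0052,0,0.0062],"dr":[0,0,0]},{"xyz":[0.0052,0,0.0062],"dr":[0,0,0]},{"xyz":[0.0052,0,0.0062],"dr":[0,0,0]},{"xyz":[0.0052,0,0.0062],"dr":[0,0,0]},{"xyz":[0.0052,0,0.0062],"dr":[0,0,0]}]'
python3 - <<'E'
from h import *
im=save("top","xt");print(proj("top",env.state()["ee_pos"]))
cv2.imwrite("pics/c3.png",cv2.resize(im[150:250,170:290,::-1],(720,600),interpolation=cv2.INTER_CUBIC))
E
```

```text
clock: 13.27
ee_pos: [586.0, 291.5, 12.8]
ee_rot: [0.118, 2.441, -0.038]
force: [0.9, -0.3, -0.1]
finger_gap: 0.5
finger_force: 0.0
[222.34521724 201.35266891]
```

View pics/c3.png

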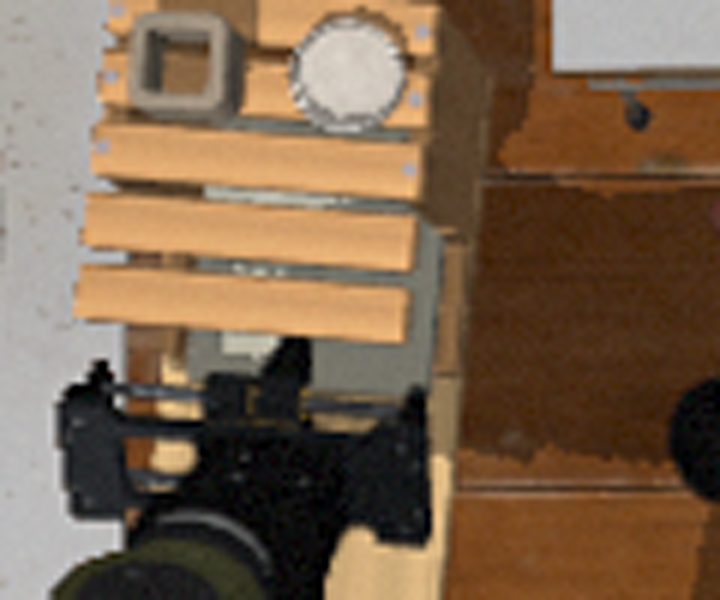

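```bash
python3 - <<'E'
from h import *
np.set_printoptions(precision=1,suppress=True)
st=env.state();p=st["ee_pos"];Rm=R.from_rotvec(st["ee_rot"]).as_matrix()
f=lambda X:np.concatenate([proj("top",X)-[218,207],proj("side",X+[0,0,4])-[316.5,288.3]])
r=least_squares(f,p);print(r.x,f(r.x),"tool offset",Rm.T@(r.x-p),rackf(r.x))
for s in(0,10,20,30):X=p-s*Rm[:,2];print(s,X,proj("top",X),proj("side",X+[0,0,4]))
print(st["qpos"],fk(st["qpos"],[0]*6)[1].as_rotvec())
E
```

```text
[565.  297.4  45.5] [ 0.  -0.3  0.3  0. ] tool offset [ -4.5   4.1 -38.8] [11.4  4.4 45.5]
0 [586.  291.5  12.8] [222.3 201.4] [309.9 293.6]
10 [579.6 292.   20.5] [221.6 203. ] [312.  292.2]
20 [573.2 292.6  28.1] [220.9 204.7] [314.1 290.7]
30 [566.8 293.2  35.8] [220.1 206.4] [316.2 289.2]
[ 0.6  0.1  2.2 -0.9  0.5 -0.1] [ 2.9 -0.1  1.1]
```

```bash
python3 - <<'E'
from h import *
p=np.array([156.87,-630.77,180.76])
print(proj("side",p),proj("side",p+[0,0,19]),proj("side",p+[0,0,78]),proj("side",p+[0,0,40]))
im=cv2.imread("pics/s0.png").max(2)
for r in range(76,112,2): print(r,''.join('#' if v<70 else '.' for v in im[r,385:430]))
E
python3 -m crank '[{"xyz":[0.001,0,0.0012],"dr":[0,0,0]},{"xyz":[0.002,0,0.0024],"dr":[0,0,0]},{"xyz":[0.003,0,0.0036],"dr":[0,0,0]},{"xyz":[0.004,0,0.0048],"dr":[0,0,0]},{"xyz":[0.005,0,0.006],"dr":[0,0,0]},{"xyz":[0.0052,0,0.0062],"dr":[0,0,0]},{"xyz":[0.0052,0,0.0062],"dr":[0,0,0]},{"xyz":[0.0052,0,0.0062],"dr":[0,0,0]},{"xyz":[0.0052,0,0.0062],"dr":[0,0,0]},{"xyz":[0.0052,0,0.0062],"dr":[0,0,0]}]'
```

```text
[400.58101256 112.22041509] [401.14788312 108.47315243] [402.95868953  96.50292905] [401.78351923 104.27131938]
76 .......#########################.............
78 .......#########################.............
80 ......#########################..............
82 ......#########################..............
84 ......#########################..............
86 ..........#########################..........
88 ............#####...#################........
90 ............######.##################........
92 ...........######.#################..........
94 ...........#####...################..........
96 ............####....############.............
98 ...........#####.....######..................
100 ...........####......######..................
102 .....................#####...................
104 .....................#####...................
106 ....................#####....................
108 ....................#####....................
110 .....................##......................
clock: 14.15
ee_pos: [586.0, 291.4, 8.7]
ee_rot: [0.118, 2.441, -0.038]
force: [-0.3, -0.2, 0.3]
finger_gap: 0.2
finger_force: 0.0
```

```bash

python3 -m crank '[{"xyz":[0.001,0,0.0012],"dr":[0,0,0]},{"xyz":[0.002,0,0.0024],"dr":[0,0,0]},{"xyz":[0.003,0,0.0036],"dr":[0,0,0]},{"xyz":[0.004,0,0.0048],"dr":[0,0,0]},{"xyz":[0.005,0,0.006],"dr":[0,0,0]},{"xyz":[0.0052,0,0.0062],"dr":[0,0,0]},{"xyz":[0.0052,0,0.0062],"dr":[0,0,0]},{"xyz":[0.0052,0,0.0062],"dr":[0,0,0]},{"xyz":[0.0052,0,0.0062],"dr":[0,0,0]},{"xyz":[0.0052,0,0.0062],"dr":[0,0,0]}]'
```

```text
clock: 14.98
ee_pos: [586.0, 291.4, 4.7]
ee_rot: [0.118, 2.441, -0.038]
force: [0.2, 0.8, 0.3]
finger_gap: 0.2
finger_force: 0.0
```

```bash

python3 -m crank '[{"xyz":[0.001,0,0.0012],"dr":[0,0,0]},{"xyz":[0.002,0,0.0024],"dr":[0,0,0]},{"xyz":[0.003,0,0.0036],"dr":[0,0,0]},{"xyz":[0.0035,0,0.0042],"dr":[0,0,0]},{"xyz":[0.0038,0,0.0046],"dr":[0,0,0]},{"xyz":[0.0038,0,0.0046],"dr":[0,0,0]},{"xyz":[0.0038,0,0.0046],"dr":[0,0,0]},{"xyz":[0.0038,0,0.0046],"dr":[0,0,0]},{"xyz":[0.0038,0,0.0046],"dr":[0,0,0]},{"xyz":[0.0038,0,0.0046],"dr":[0,0,0]}]'
```

```text
clock: 15.82
ee_pos: [586.1, 291.5, 1.7]
ee_rot: [0.118, 2.441, -0.038]
force: [-0.1, 0.1, 0.2]
finger_gap: 0.5
finger_force: 0.0
```

```bash

python3 -m crank '[{"xyz":[0.001,0,0.0012],"dr":[0,0,0]},{"xyz":[0.002,0,0.0024],"dr":[0,0,0]},{"xyz":[0.003,0,0.0036],"dr":[0,0,0]},{"xyz":[0.0035,0,0.0042],"dr":[0,0,0]},{"xyz":[0.0038,0,0.0046],"dr":[0,0,0]},{"xyz":[0.0038,0,0.0046],"dr":[0,0,0]},{"xyz":[0.0038,0,0.0046],"dr":[0,0,0]},{"xyz":[0.0038,0,0.0046],"dr":[0,0,0]},{"xyz":[0.0038,0,0.0046],"dr":[0,0,0]},{"xyz":[0.0038,0,0.0046],"dr":[0,0,0]}]'
```

```text
clock: 16.65
ee_pos: [587.4, 292.2, 0.9]
ee_rot: [0.118, 2.438, -0.036]
force: [-2.7, -1.2, 9.1]
finger_gap: 0.5
finger_force: 4.0
```

Contact at 9 N. The real fingertips sit about 33 mm behind the reported TCP. I press about 1 mm more and drag out.

```bash

python3 -m crank '[{"xyz":[0.0013,0,0.0015],"dr":[0,0,0]},{"xyz":[0.0062,0,-0.0026],"dr":[0,0,0]},{"xyz":[0.0136,0,-0.0088],"dr":[0,0,0]},{"xyz":[0.021,0,-0.015],"dr":[0,0,0]},{"xyz":[0.0283,0,-0.0212],"dr":[0,0,0]},{"xyz":[0.0357,0,-0.0274],"dr":[0,0,0]},{"xyz":[0.043,0,-0.0335],"dr":[0,0,0]},{"xyz":[0.0503,0,-0.0397],"dr":[0,0,0]},{"xyz":[0.0577,0,-0.0459],"dr":[0,0,0]},{"xyz":[0.065,0,-0.0521],"dr":[0,0,0]}]'
python3 - <<'E'
from h import *
st=env.state();print(rackf(st["ee_pos"]),st["force"])
for c in("side","top"):
    eyes.capture(c)
    for r in eyes.spot_point("board_front",c)[:2]:print(c,r["score"],np.array(r["at"])*[640,400],rackf(onz(c,r["at"],20)))
E
```

```text
clock: 17.48
ee_pos: [547.1, 297.0, 1.1]
ee_rot: [0.117, 2.436, -0.034]
force: [3.7, -0.3, 6.1]
finger_gap: 0.5
finger_force: 2.8
[-6.36883747  2.31549717  1.11735058] [ 3.69149259 -0.32942884  6.11891064]
side 0.7 [337.28 294.72] [-50.92589122   0.7423235   20.        ]
top 0.73 [218.112 226.4  ] [-48.28784531   3.81010635  20.        ]
```

```bash

python3 -m crank '[{"xyz":[0.0035,0,-0.001],"dr":[0,0,0]},{"xyz":[0.0105,0,-0.007],"dr":[0,0,0]},{"xyz":[0.02,0,-0.015],"dr":[0,0,0]},{"xyz":[0.03,0,-0.0234],"dr":[0,0,0]},{"xyz":[0.04,0,-0.0318],"dr":[0,0,0]},{"xyz":[0.05,0,-0.0402],"dr":[0,0,0]},{"xyz":[0.06,0,-0.0486],"dr":[0,0,0]},{"xyz":[0.07,0,-0.057],"dr":[0,0,0]},{"xyz":[0.08,0,-0.0654],"dr":[0,0,0]},{"xyz":[0.088,0,-0.072],"dr":[0,0,0]}]'
python3 - <<'E'
from h import *
st=env.state();print(rackf(st["ee_pos"]),st["force"])
for c in("side","top"):
    eyes.capture(c)
    for r in eyes.spot_point("board_front",c)[:2]:print(c,r["score"],np.array(r["at"])*[640,400],rackf(onz(c,r["at"],20)))
E
```

```text
clock: 18.52
ee_pos: [490.7, 302.9, 1.0]
ee_rot: [0.117, 2.435, -0.034]
force: [4.0, -0.2, 8.2]
finger_gap: 0.5
finger_force: 3.6
[-63.00105667   3.12938533   1.01908464] [ 4.0416246  -0.15482116  8.20890104]
side 0.59 [355.392 298.12 ] [-106.1041965     9.20185291   20.        ]
top 0.82 [220.416 243.68 ] [-101.86062397   -9.0895449    20.        ]
top 0.65 [404.608 190.12 ] [ 111.06847887 -574.83446592   20.        ]
```

The board now shows about 107 mm. I lift off and open the gripper.

```bash

python3 -m crank '[{"xyz":[-0.02,0,-0.023],"dr":[0,0,0]},{"xyz":[-0.04,0,-0.046],"dr":[0,0,0]},{"xyz":[-0.065,0,-0.077],"dr":[0,0,0]},{"xyz":[-0.09,0,-0.107],"dr":[0,0,0]},{"xyz":[-0.115,0,-0.137],"dr":[0,0,0]},{"xyz":[-0.14,0,-0.167],"dr":[0,0,0]},{"xyz":[-0.165,0,-0.197],"dr":[0,0,0]},{"xyz":[-0.18,0,-0.214],"dr":[0,0,0]},{"xyz":[-0.193,0,-0.229],"dr":[0,0,0]},{"xyz":[-0.193,0,-0.229],"dr":[0,0,0]}]' 1
python3 - <<'E'
from h import *
print(env.state()["qpos"]);print(goto([461,-107,180],orient(0,1)))
E
```

```text
clock: 19.55
ee_pos: [489.3, 301.1, 149.4]
ee_rot: [0.119, 2.438, -0.034]
force: [0.9, 0.4, 0.4]
finger_gap: 62.0
finger_force: 0.0
[ 0.72468363 -0.30914809  2.23962235 -0.69642305  0.81731213 -0.36237743]
(array([-0.0591, -0.8174, -0.0372]), array([ 0.0007,  0.1115, -0.0011]))
```

```bash

python3 -m crank '[{"xyz":[-0.006,-0.08,-0.004],"dr":[0,0.011,0]},{"xyz":[-0.012,-0.16,-0.008],"dr":[0,0.022,0]},{"xyz":[-0.018,-0.245,-0.012],"dr":[0,0.033,0]},{"xyz":[-0.024,-0.327,-0.016],"dr":[0,0.045,0]},{"xyz":[-0.03,-0.41,-0.02],"dr":[0,0.056,0]},{"xyz":[-0.036,-0.49,-0.024],"dr":[0,0.067,0]},{"xyz":[-0.042,-0.572,-0.028],"dr":[0,0.078,0]},{"xyz":[-0.048,-0.654,-0.03],"dr":[0,0.09,0]},{"xyz":[-0.054,-0.736,-0.034],"dr":[0,0.1,0]},{"xyz":[-0.0591,-0.8174,-0.0372],"dr":[0,0.1115,-0.001]}]' 1
python3 - <<'E'
from h import *
np.set_printoptions(precision=2,suppress=True)
st=env.state();p=st["ee_pos"];print(st["qpos"],goto([461,-107,180],orient(0,1)))
Rm=R.from_rotvec(st["ee_rot"]).as_matrix()
A=save("side","s4");B=save("top","t4")
A=cv2.resize(A[130:230,300:400],(400,400),interpolation=cv2.INTER_CUBIC);B=cv2.resize(B[180:280,300:400],(400,400),interpolation=cv2.INTER_CUBIC)
cv2.imwrite("pics/c4.png",np.hstack([A,B])[:,:,::-1])
for s in(0,33):
  for y in(-52,0,52):
    X=p-s*Rm[:,2]+y*Rm[:,1];print(s,y,(proj("side",X)-[300,130])*4,(proj("top",X)-[300,180])*4+[400,0])
E
```

```text
clock: 20.38
ee_pos: [459.8, -98.2, 176.9]
ee_rot: [-0.143, -3.131, -0.004]
force: [1.0, 0.5, 0.6]
finger_gap: 95.3
finger_force: 0.0
[-0.33 -0.28  2.04  0.    1.39 -1.8 ] (array([-0.  , -0.02, -0.01]), array([ 0., -0., -0.]))
0 -52 [180.03 158.48] [665.22 230.76]
0 0 [178.78 190.27] [590.82 224.97]
0 52 [177.46 224.04] [516.57 219.2 ]
33 -52 [181.45 128.48] [669.54 227.73]
33 0 [180.22 159.85] [593.2 221.8]
33 52 [178.92 193.2 ] [517.04 215.88]
```

View pics/c4.png

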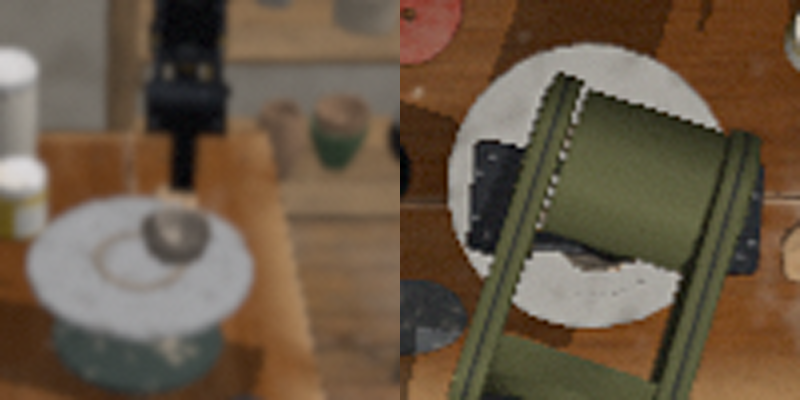

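In the side half of the crop, the near fingertip is at (182,190) and matches the 33 mm-shorter tip (179,193). The bowl is straight below it, with its rim centred near (176,235). So the tip offset is confirmed.

```bash
python3 - <<'E'
from h import *
st=env.state();print(st["ee_pos"],goto([462,-107,79],orient(0,1)))
E
```

```text
[ 461.29158101 -101.08189037  176.35461854] (array([-0.0038, -0.0117,  0.1947]), array([ 0.0001, -0.0011, -0.0012]))
```

```bash

python3 -m crank '[{"xyz":[-0.004,-0.01,0],"dr":[0,0,-0.001]},{"xyz":[-0.004,-0.01,0],"dr":[0,0,-0.001]},{"xyz":[-0.004,-0.01,0.01],"dr":[0,0,-0.001]},{"xyz":[-0.004,-0.01,0.03],"dr":[0,0,-0.001]},{"xyz":[-0.004,-0.01,0.05],"dr":[0,0,-0.001]},{"xyz":[-0.004,-0.01,0.07],"dr":[0,0,-0.001]},{"xyz":[-0.004,-0.01,0.08],"dr":[0,0,-0.001]},{"xyz":[-0.004,-0.01,0.08],"dr":[0,0,-0.001]},{"xyz":[-0.004,-0.01,0.08],"dr":[0,0,-0.001]},{"xyz":[-0.004,-0.01,0.08],"dr":[0,0,-0.001]}]' 1
python3 - <<'E'
from h import *
st=env.state();print(st["ee_pos"],goto([462,-107,79],orient(0,1)))
E
```

```text
clock: 21.32
ee_pos: [462.7, -100.9, 138.0]
ee_rot: [-0.13, -3.137, -0.003]
force: [0.7, -0.1, -0.7]
finger_gap: 95.2
finger_force: 0.0
[ 462.65334789 -100.86982078  138.02815322] (array([ 0.    , -0.0125,  0.118 ]), array([ 0.0002, -0.0003,  0.0011]))
```

```bash

python3 -m crank '[{"xyz":[0,-0.006,0],"dr":[0,0,0]},{"xyz":[0,-0.0125,0.01],"dr":[0,0,0]},{"xyz":[0,-0.0125,0.03],"dr":[0,0,0]},{"xyz":[0,-0.0125,0.05],"dr":[0,0,0]},{"xyz":[0,-0.0125,0.07],"dr":[0,0,0]},{"xyz":[0,-0.0125,0.09],"dr":[0,0,0]},{"xyz":[0,-0.0125,0.105],"dr":[0,0,0]},{"xyz":[0,-0.0125,0.118],"dr":[0,0,0]},{"xyz":[0,-0.0125,0.118],"dr":[0,0,0]},{"xyz":[0,-0.0125,0.118],"dr":[0,0,0]}]' 1
python3 - <<'E'
from h import *
A=save("side","s5")
cv2.imwrite("pics/c5.png",cv2.resize(A[140:220,290:400,::-1],(770,560),interpolation=cv2.INTER_CUBIC))
E
```

```text
clock: 22.15
ee_pos: [461.4, -106.9, 78.2]
ee_rot: [-0.13, -3.135, -0.003]
force: [1.1, -0.5, 0.8]
finger_gap: 95.2
finger_force: 0.0
```

View pics/c5.png

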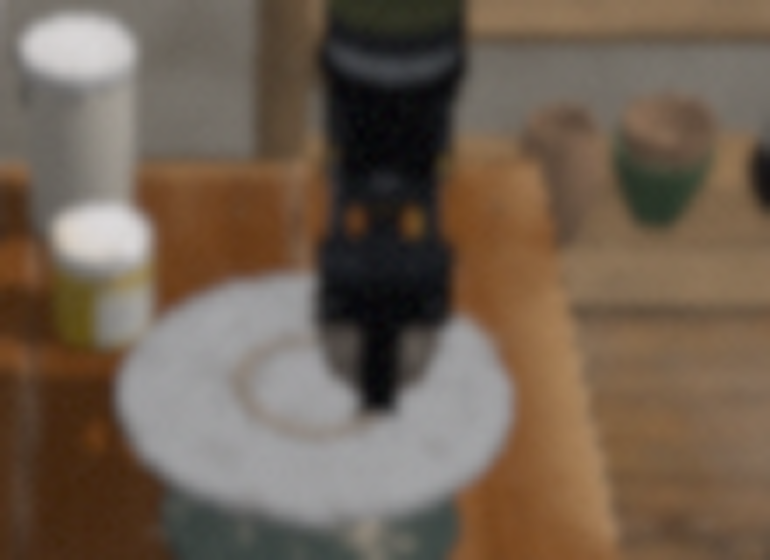

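The near finger (378,390) is centred on the bowl, which shows equally on both sides at (340,355) and (418,355). Now I close the gripper.

```bash

python3 -m crank '[{"xyz":[0,0,0],"dr":[0,0,0]},{"xyz":[0,0,0],"dr":[0,0,0]},{"xyz":[0,0,0],"dr":[0,0,0]},{"xyz":[0,0,0],"dr":[0,0,0]},{"xyz":[0,0,0],"dr":[0,0,0]},{"xyz":[0,0,0],"dr":[0,0,0]},{"xyz":[0,0,0],"dr":[0,0,0]},{"xyz":[0,0,0],"dr":[0,0,0]},{"xyz":[0,0,0],"dr":[0,0,0]},{"xyz":[0,0,0],"dr":[0,0,0]}]' 0 12
python3 -m crank '[{"xyz":[0,0,-0.005],"dr":[0,0,0]},{"xyz":[0,0,-0.02],"dr":[0,0,0]},{"xyz":[0,0,-0.04],"dr":[0,0,0]},{"xyz":[0,0,-0.06],"dr":[0,0,0]},{"xyz":[0,0,-0.08],"dr":[0,0,0]},{"xyz":[0,0,-0.1],"dr":[0,0,0]},{"xyz":[0,0,-0.115],"dr":[0,0,0]},{"xyz":[0,0,-0.13],"dr":[0,0,0]},{"xyz":[0,0,-0.14],"dr":[0,0,0]},{"xyz":[0,0,-0.14],"dr":[0,0,0]}]'
python3 - <<'E'
from h import *
st=env.state();print(goto(world(-60,0,145),orient(0,1)))
eyes.capture("side")
for r in eyes.outline_of("pinch_bowl","side")[:2]:ys,xs=np.where(r["pixels"]);print(r["score"],xs.min(),xs.max(),ys.min(),ys.max())
E
```

```text
clock: 23.03
ee_pos: [461.9, -106.9, 79.0]
ee_rot: [-0.131, -3.137, -0.003]
force: [-0.1, 2.0, 3.1]
finger_gap: 65.5
finger_force: 12.0
clock: 23.87
ee_pos: [462.7, -107.4, 150.3]
ee_rot: [-0.131, -3.139, -0.002]
force: [0.8, 1.0, -0.5]
finger_gap: 65.8
finger_force: 12.0
(array([0.0063, 0.8161, 0.0114]), array([ 0.0002, -0.0001,  0.0011]))
0.73 323 341 232 248
0.54 291 306 230 242
```

The bowl is held: gap 65.5 mm, grip 12 N. I carry it over above the board.

```bash

python3 -m crank '[{"xyz":[0,0.015,0],"dr":[0,0,0]},{"xyz":[0,0.045,0],"dr":[0,0,0]},{"xyz":[0,0.085,0],"dr":[0,0,0]},{"xyz":[0,0.13,0],"dr":[0,0,0]},{"xyz":[0,0.18,0],"dr":[0,0,0]},{"xyz":[0,0.23,0],"dr":[0,0,0]},{"xyz":[0,0.28,0],"dr":[0,0,0]},{"xyz":[0,0.33,0],"dr":[0,0,0]},{"xyz":[0,0.38,0],"dr":[0,0,0]},{"xyz":[0,0.43,0],"dr":[0,0,0]}]'
python3 -m crank '[{"xyz":[0,0.05,0],"dr":[0,0,0]},{"xyz":[0,0.1,0],"dr":[0,0,0]},{"xyz":[0,0.15,0],"dr":[0,0,0]},{"xyz":[0,0.2,0],"dr":[0,0,0]},{"xyz":[0.001,0.25,0],"dr":[0,0,0]},{"xyz":[0.001,0.295,0],"dr":[0,0,0]},{"xyz":[0.002,0.335,0],"dr":[0,0,0]},{"xyz":[0.002,0.365,0],"dr":[0,0,0.001]},{"xyz":[0.002,0.382,0],"dr":[0,0,0.001]},{"xyz":[0.002,0.386,0],"dr":[0,0,0.001]}]'
python3 - <<'E'
from h import *
for _ in range(2):
  eyes.capture("side")
for r in eyes.spot_point("board_front","side")[:2]:print(r["score"],rackf(onz("side",r["at"],20)))
st=env.state();print(rackf(st["ee_pos"]),st["finger_gap"],goto(world(-58,0,12),orient(0,1)))
E
```

```text
clock: 24.8
ee_pos: [479.0, 108.8, 148.2]
ee_rot: [-0.13, -3.135, -0.003]
force: [0.7, -0.2, -1.4]
finger_gap: 66.1
finger_force: 12.0
clock: 25.63
ee_pos: [494.1, 300.8, 148.5]
ee_rot: [-0.137, -3.135, -0.002]
force: [-0.0, -0.5, -1.0]
finger_gap: 65.8
finger_force: 12.0
0.97 [-105.1385498     5.89592206   20.        ]
[-58.92873693  -0.31517869 148.93312741] 65.91598484065132 (array([-0.0028,  0.0004,  0.2739]), array([ 0.0001, -0.0005,  0.0001]))
```

```bash

python3 -m crank '[{"xyz":[0,0,0.01],"dr":[0,0,0]},{"xyz":[0,0,0.035],"dr":[0,0,0]},{"xyz":[0,0,0.07],"dr":[0,0,0]},{"xyz":[0,0,0.105],"dr":[0,0,0]},{"xyz":[0,0,0.14],"dr":[0,0,0]},{"xyz":[0,0,0.175],"dr":[0,0,0]},{"xyz":[0,0,0.21],"dr":[0,0,0]},{"xyz":[0,0,0.24],"dr":[0,0,0]},{"xyz":[0,0,0.262],"dr":[0,0,0]},{"xyz":[0,0,0.274],"dr":[0,0,0]}]'
python3 -m crank '[{"xyz":[0,0,0.001],"dr":[0,0,0]},{"xyz":[0,0,0.003],"dr":[0,0,0]},{"xyz":[0,0,0.005],"dr":[0,0,0]},{"xyz":[0,0,0.007],"dr":[0,0,0]},{"xyz":[0,0,0.009],"dr":[0,0,0]},{"xyz":[0,0,0.011],"dr":[0,0,0]},{"xyz":[0,0,0.013],"dr":[0,0,0]},{"xyz":[0,0,0.015],"dr":[0,0,0]},{"xyz":[0,0,0.015],"dr":[0,0,0]},{"xyz":[0,0,0.015],"dr":[0,0,0]}]'
```

```text
clock: 26.62
ee_pos: [492.9, 298.5, 9.7]
ee_rot: [-0.141, -3.133, -0.0]
force: [-0.3, -0.3, -1.3]
finger_gap: 66.2
finger_force: 12.0
clock: 27.45
ee_pos: [494.3, 299.8, 4.8]
ee_rot: [-0.14, -3.136, -0.003]
force: [0.1, 0.4, -0.1]
finger_gap: 65.8
finger_force: 12.0
```

```bash

python3 -m crank '[{"xyz":[0,0,0.001],"dr":[0,0,0]},{"xyz":[0,0,0.002],"dr":[0,0,0]},{"xyz":[0,0,0.003],"dr":[0,0,0]},{"xyz":[0,0,0.004],"dr":[0,0,0]},{"xyz":[0,0,0.005],"dr":[0,0,0]},{"xyz":[0,0,0.006],"dr":[0,0,0]},{"xyz":[0,0,0.006],"dr":[0,0,0]},{"xyz":[0,0,0.006],"dr":[0,0,0]},{"xyz":[0,0,0.006],"dr":[0,0,0]},{"xyz":[0,0,0.006],"dr":[0,0,0]}]'
```

```text
clock: 28.28
ee_pos: [494.5, 299.9, 2.0]
ee_rot: [-0.14, -3.136, -0.003]
force: [-0.1, -0.3, -0.9]
finger_gap: 66.0
finger_force: 12.0
```

```bash

python3 -m crank '[{"xyz":[0,0,0.001],"dr":[0,0,0]},{"xyz":[0,0,0.002],"dr":[0,0,0]},{"xyz":[0,0,0.003],"dr":[0,0,0]},{"xyz":[0,0,0.004],"dr":[0,0,0]},{"xyz":[0,0,0.004],"dr":[0,0,0]},{"xyz":[0,0,0.004],"dr":[0,0,0]},{"xyz":[0,0,0.004],"dr":[0,0,0]},{"xyz":[0,0,0.004],"dr":[0,0,0]},{"xyz":[0,0,0.004],"dr":[0,0,0]},{"xyz":[0,0,0.004],"dr":[0,0,0]}]'
```

```text
clock: 29.12
ee_pos: [494.5, 299.8, 0.7]
ee_rot: [-0.14, -3.136, -0.003]
force: [-1.4, -1.3, 5.2]
finger_gap: 66.0
finger_force: 12.0
```

Contact at 5 N. I release and lift.

```bash

python3 -m crank '[{"xyz":[0,0,-0.001],"dr":[0,0,0]},{"xyz":[0,0,-0.001],"dr":[0,0,0]},{"xyz":[0,0,-0.001],"dr":[0,0,0]},{"xyz":[0,0,-0.001],"dr":[0,0,0]},{"xyz":[0,0,-0.001],"dr":[0,0,0]},{"xyz":[0,0,-0.001],"dr":[0,0,0]},{"xyz":[0,0,-0.001],"dr":[0,0,0]},{"xyz":[0,0,-0.001],"dr":[0,0,0]},{"xyz":[0,0,-0.001],"dr":[0,0,0]},{"xyz":[0,0,-0.001],"dr":[0,0,0]}]' 0.95
python3 -m crank '[{"xyz":[0,0,-0.005],"dr":[0,0,0]},{"xyz":[0,0,-0.015],"dr":[0,0,0]},{"xyz":[0,0,-0.03],"dr":[0,0,0]},{"xyz":[0,0,-0.05],"dr":[0,0,0]},{"xyz":[0,0,-0.08],"dr":[0,0,0]},{"xyz":[0,0,-0.12],"dr":[0,0,0]},{"xyz":[0,0,-0.16],"dr":[0,0,0]},{"xyz":[0,0,-0.2],"dr":[0,0,0]},{"xyz":[0,0,-0.23],"dr":[0,0,0]},{"xyz":[0,0,-0.24],"dr":[0,0,0]}]'
python3 - <<'E'
from h import *
A=eyes.capture("side")
for r in eyes.spot_point("pinch_bowl","side")[:3]:print(r["score"],rackf(onz("side",r["at"],20)))
for r in eyes.spot_point("board_front","side")[:1]:print(r["score"],rackf(onz("side",r["at"],20)))
st=env.state();print(st["ee_pos"],goto(world(-190,0,110),orient(.35,1)))
E
```

```text
clock: 29.95
ee_pos: [494.4, 299.8, 0.4]
ee_rot: [-0.14, -3.136, -0.003]
force: [0.0, -0.2, -1.0]
finger_gap: 90.4
finger_force: 0.0
clock: 30.78
ee_pos: [496.8, 300.6, 125.1]
ee_rot: [0.14, 3.135, 0.008]
force: [-0.1, -0.7, 0.3]
finger_gap: 90.8
finger_force: 0.0
0.67 [-66.14227494   7.31918155  20.        ]
0.64 [ -13.53387549 -201.90494096   20.        ]
0.83 [-97.59167104   9.39418448  20.        ]
[494.90777763 299.69077336 120.95348127] (array([ 0.2628, -0.0006,  0.0224]), array([ 0.0004, -0.056 ,  0.    ]))
```

The bowl stands on the board. Next I close the fingers, tilt 20° and come down in front of the board's front edge.

```bash
python3 - <<'E'
from h import *
st=env.state();print(goto(world(-117,0,70),orient(.35,1)))
E
python3 -m crank '[{"xyz":[0.012,0,0],"dr":[0,-0.006,0]},{"xyz":[0.024,0,0],"dr":[0,-0.012,0]},{"xyz":[0.036,0,0],"dr":[0,-0.018,0]},{"xyz":[0.048,0,0],"dr":[0,-0.024,0]},{"xyz":[0.06,0,0.01],"dr":[0,-0.03,0]},{"xyz":[0.072,0,0.03],"dr":[0,-0.036,0]},{"xyz":[0.084,0,0.05],"dr":[0,-0.042,0]},{"xyz":[0.096,0,0.07],"dr":[0,-0.048,0]},{"xyz":[0.108,0,0.09],"dr":[0,-0.054,0]},{"xyz":[0.117,0,0.1],"dr":[0,-0.056,0]}]' 0
python3 - <<'E'
from h import *
eyes.capture("side");st=env.state();print(st["qpos"],rackf(st["ee_pos"]),goto(world(-117,0,-5),orient(.35,1)))
E
```

```text
(array([ 0.1167, -0.0008,  0.1021]), array([ 0.0004, -0.056 ,  0.    ]))
clock: 31.77
ee_pos: [433.1, 303.4, 66.4]
ee_rot: [0.124, 2.794, -0.025]
force: [-0.6, 0.3, 0.1]
finger_gap: 29.3
finger_force: 0.0
[ 0.6522396  -0.20703526  2.20695812 -0.29593504  0.90739565 -0.67510882] [-121.58224534   -1.98119526   65.2830064 ] (array([0.0387, 0.0044, 0.1354]), array([-0.0004, -0.001 ,  0.0004]))
```

```bash

python3 -m crank '[{"xyz":[0,0.004,0],"dr":[0,0,0]},{"xyz":[0.004,0.004,0.014],"dr":[0,0,0]},{"xyz":[0.01,0.004,0.035],"dr":[0,0,0]},{"xyz":[0.016,0.004,0.056],"dr":[0,0,0]},{"xyz":[0.022,0.004,0.077],"dr":[0,0,0]},{"xyz":[0.028,0.004,0.098],"dr":[0,0,0]},{"xyz":[0.034,0.004,0.119],"dr":[0,0,0]},{"xyz":[0.039,0.004,0.135],"dr":[0,0,0]},{"xyz":[0.039,0.004,0.135],"dr":[0,0,0]},{"xyz":[0.039,0.004,0.135],"dr":[0,0,0]}]'
python3 - <<'E'
from h import *
eyes.capture("side");st=env.state();print(st["force"],rackf(st["ee_pos"]))
A=eyes.capture("side")
cv2.imwrite("pics/c6.png",cv2.resize(A[220:330,260:400,::-1],(764,600),interpolation=cv2.INTER_CUBIC))
E
```

```text
clock: 32.65
ee_pos: [440.9, 306.3, -0.5]
ee_rot: [0.125, 2.791, -0.021]
force: [0.3, -0.5, 0.0]
finger_gap: 0.1
finger_force: 0.0
[0.28914503 0.03518942 0.36080192] [-112.52974117    2.45195225    0.342021  ]
```

View pics/c6.png

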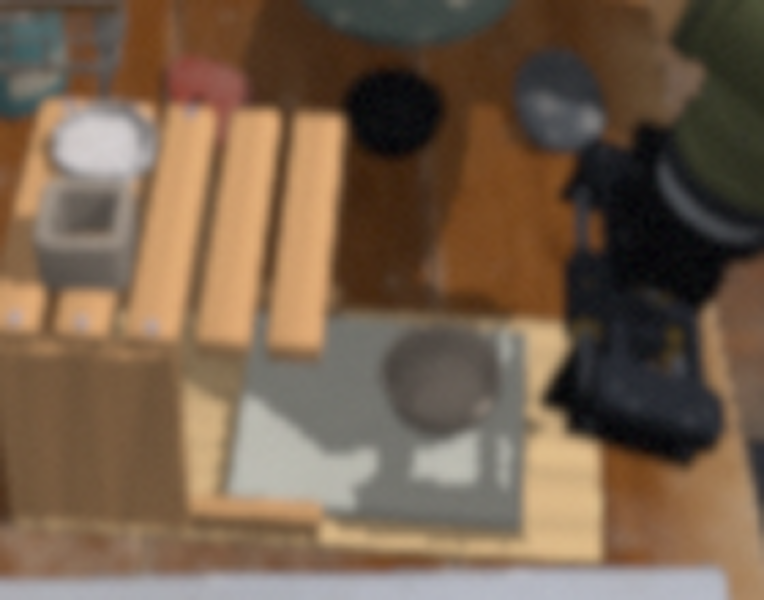

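The crop shows the bowl upright at (440,380), mid-width on the shown part of the board. The board's front edge is at x≈523, and the closed tips at (560,405) are in front of it. The tube and lid stand undisturbed on the roof. I keep going down to the apron.

```bash

python3 -m crank '[{"xyz":[0.005,-0.002,-0.002],"dr":[0,0,0]},{"xyz":[0.01,-0.004,-0.0037],"dr":[0,0,0]},{"xyz":[0.015,-0.004,-0.0055],"dr":[0,0,0]},{"xyz":[0.017,-0.004,0],"dr":[0,0,0]},{"xyz":[0.019,-0.004,0.0055],"dr":[0,0,0]},{"xyz":[0.021,-0.004,0.011],"dr":[0,0,0]},{"xyz":[0.0246,-0.004,0.0208],"dr":[0,0,0]},{"xyz":[0.0246,-0.004,0.0208],"dr":[0,0,0]},{"xyz":[0.0246,-0.004,0.0208],"dr":[0,0,0]},{"xyz":[0.0246,-0.004,0.0208],"dr":[0,0,0]}]'
python3 -m crank '[{"xyz":[0.0007,0,0.0019],"dr":[0,0,0]},{"xyz":[0.0014,0,0.0038],"dr":[0,0,0]},{"xyz":[0.0014,0,0.0038],"dr":[0,0,0]},{"xyz":[0.0014,0,0.0038],"dr":[0,0,0]},{"xyz":[0.0014,0,0.0038],"dr":[0,0,0]},{"xyz":[0.0014,0,0.0038],"dr":[0,0,0]},{"xyz":[0.0014,0,0.0038],"dr":[0,0,0]},{"xyz":[0.0014,0,0.0038],"dr":[0,0,0]},{"xyz":[0.0014,0,0.0038],"dr":[0,0,0]},{"xyz":[0.0014,0,0.0038],"dr":[0,0,0]}]'
python3 - <<'E'
from h import *
st=env.state();print(st["force"],rackf(st["ee_pos"]))
E
```

```text
clock: 33.58
ee_pos: [433.1, 305.3, -13.7]
ee_rot: [0.125, 2.79, -0.02]
force: [0.6, 0.5, -0.5]
finger_gap: 0.6
finger_force: 0.0
clock: 34.42
ee_pos: [433.1, 305.4, -15.6]
ee_rot: [0.125, 2.79, -0.02]
force: [-0.1, 0.3, 0.7]
finger_gap: 0.2
finger_force: 0.0
[-0.11767506  0.30090572  0.73605774] [-120.61942224    0.4148653   -15.57515757]
```

```bash

python3 -m crank '[{"xyz":[0.0007,0,0.0019],"dr":[0,0,0]},{"xyz":[0.0014,0,0.0038],"dr":[0,0,0]},{"xyz":[0.0014,0,0.0038],"dr":[0,0,0]},{"xyz":[0.0014,0,0.0038],"dr":[0,0,0]},{"xyz":[0.0014,0,0.0038],"dr":[0,0,0]},{"xyz":[0.0014,0,0.0038],"dr":[0,0,0]},{"xyz":[0.0014,0,0.0038],"dr":[0,0,0]},{"xyz":[0.0014,0,0.0038],"dr":[0,0,0]},{"xyz":[0.0014,0,0.0038],"dr":[0,0,0]},{"xyz":[0.0014,0,0.0038],"dr":[0,0,0]}]'
```

```text
clock: 35.25
ee_pos: [433.1, 305.4, -17.5]
ee_rot: [0.125, 2.79, -0.02]
force: [1.3, -0.2, 1.0]
finger_gap: 0.8
finger_force: 0.0
```

```bash
python3 - <<'E'
from h import *
st=env.state();Rc=R.from_rotvec(st["ee_rot"]);print(rackf(st["ee_pos"]),np.round((Rc.inv()*orient(.35,1)).as_rotvec(),4))
p=rackf(st["ee_pos"])
for x in(40,45,60):print(x,np.round(Rc.inv().apply(world(p[0]+x,0.3,-17)-st["ee_pos"])/500,4))
E
```

```text
[-120.57812413    0.42838577  -17.54155179] [ 0.0018 -0.0008 -0.0001]
40 [-0.0755 -0.0003  0.0264]
45 [-0.0849 -0.0003  0.0298]
60 [-0.1131 -0.0003  0.04  ]
```

```bash

python3 -m crank '[{"xyz":[-0.0075,0,0.0026],"dr":[0,0,0]},{"xyz":[-0.015,0,0.0052],"dr":[0,0,0]},{"xyz":[-0.02,0,0.007],"dr":[0,0,0]},{"xyz":[-0.025,0,0.0088],"dr":[0,0,0]},{"xyz":[-0.031,0,0.0108],"dr":[0,0,0]},{"xyz":[-0.0377,0,0.0132],"dr":[0,0,0]},{"xyz":[-0.0453,0,0.0158],"dr":[0,0,0]},{"xyz":[-0.0528,0,0.0185],"dr":[0,0,0]},{"xyz":[-0.0604,0,0.0211],"dr":[0,0,0]},{"xyz":[-0.066,0,0.0231],"dr":[0,0,0]}]'
python3 - <<'E'
from h import *
eyes.capture("side")
for l in("board_front","pinch_bowl"):
  for r in eyes.spot_point(l,"side")[:2]:print(l,r["score"],rackf(onz("side",r["at"],20)))
st=env.state();print(st["force"],rackf(st["ee_pos"]))
E
```

```text
clock: 36.08
ee_pos: [468.3, 302.1, -17.3]
ee_rot: [0.126, 2.79, -0.02]
force: [-0.8, -0.2, -0.0]
finger_gap: 0.7
finger_force: 0.5
board_front 0.72 [-80.32195677   7.44464428  20.        ]
board_front 0.48 [-124.15775709 -247.48799698   20.        ]
pinch_bowl 0.65 [-36.85054956   5.05918163  20.        ]
pinch_bowl 0.64 [ -21.87938278 -195.77297642   20.        ]
[-0.54556631  1.1939638   0.42400533] [-85.23352638   0.42711265 -17.08364759]
```

The board and bowl move together. I keep pushing.

```bash

python3 -m crank '[{"xyz":[-0.004,0,0.0014],"dr":[0,0,0]},{"xyz":[-0.01,0,0.0035],"dr":[0,0,0]},{"xyz":[-0.017,0,0.006],"dr":[0,0,0]},{"xyz":[-0.024,0,0.0085],"dr":[0,0,0]},{"xyz":[-0.031,0,0.0109],"dr":[0,0,0]},{"xyz":[-0.038,0,0.0133],"dr":[0,0,0]},{"xyz":[-0.045,0,0.0158],"dr":[0,0,0]},{"xyz":[-0.052,0,0.0182],"dr":[0,0,0]},{"xyz":[-0.059,0,0.0207],"dr":[0,0,0]},{"xyz":[-0.066,0,0.0231],"dr":[0,0,0]}]'
python3 -m crank '[{"xyz":[-0.007,0,0.0025],"dr":[0,0,0]},{"xyz":[-0.014,0,0.0049],"dr":[0,0,0]},{"xyz":[-0.021,0,0.0074],"dr":[0,0,0]},{"xyz":[-0.028,0,0.0098],"dr":[0,0,0]},{"xyz":[-0.035,0,0.0123],"dr":[0,0,0]},{"xyz":[-0.041,0,0.0144],"dr":[0,0,0]},{"xyz":[-0.046,0,0.0161],"dr":[0,0,0]},{"xyz":[-0.051,0,0.0179],"dr":[0,0,0]},{"xyz":[-0.055,0,0.0193],"dr":[0,0,0]},{"xyz":[-0.058,0,0.0203],"dr":[0,0,0]}]'
python3 - <<'E'
from h import *
eyes.capture("side");eyes.capture("top")
for c in("side","top"):
 for l in("board_front","pinch_bowl","square_tube","jar_lid"):
  for r in eyes.spot_point(l,c)[:2]:print(c,l,round(r["score"],2),rackf(onz(c,r["at"],170 if l[0] in"sj" else 20)))
st=env.state();print(st["force"],rackf(st["ee_pos"]))
E
```

```text
clock: 37.07
ee_pos: [503.0, 299.0, -16.9]
ee_rot: [0.125, 2.79, -0.02]
force: [-1.3, -0.2, -0.9]
finger_gap: 0.6
finger_force: 0.5
clock: 37.9
ee_pos: [533.6, 296.3, -16.4]
ee_rot: [0.125, 2.79, -0.02]
force: [-1.6, -0.0, -0.8]
finger_gap: 0.6
finger_force: 0.5
side board_front 0.72 [-17.58165548  15.7737017   20.        ]
side board_front 0.38 [162.55198899 -92.62621197  20.        ]
side pinch_bowl 0.81 [28.75428384  4.42968716 20.        ]
side pinch_bowl 0.51 [ -16.47350241 -213.86034199   20.        ]
side square_tube 0.91 [127.7579781   38.87550069 170.        ]
side square_tube 0.73 [ -50.26767635 -362.9373714   170.        ]
side jar_lid 0.63 [131.9311236  -42.90855559 170.        ]
side jar_lid 0.43 [-30.29852522 111.30573524 170.        ]
top board_front 0.97 [-16.42078006  -2.06102868  20.        ]
top pinch_bowl 0.77 [ -20.40031934 -229.464981     20.        ]
top pinch_bowl 0.66 [29.62018784  3.73636594 20.        ]
top square_tube 0.5 [122.05980323  29.27437294 170.        ]
top jar_lid 0.68 [121.9248386 -44.2593676 170.       ]
top jar_lid 0.62 [-23.72625507 -33.91943541 170.        ]
[-0.17602084  0.40778937 -0.99006194] [-19.8762502    0.59405271 -16.1627181 ]
```

```bash

python3 -m crank '[{"xyz":[-0.002,0,0.001],"dr":[0,0,0]},{"xyz":[-0.004,0,0.002],"dr":[0,0,0]},{"xyz":[-0.006,0,0.003],"dr":[0,0,0]},{"xyz":[-0.008,0,0.004],"dr":[0,0,0]},{"xyz":[-0.01,0,0.005],"dr":[0,0,0]},{"xyz":[-0.012,0,0.006],"dr":[0,0,0]},{"xyz":[-0.0145,0,0.007],"dr":[0,0,0]},{"xyz":[-0.0145,0,0.007],"dr":[0,0,0]},{"xyz":[-0.0145,0,0.007],"dr":[0,0,0]},{"xyz":[-0.0145,0,0.007],"dr":[0,0,0]}]'
python3 -m crank '[{"xyz":[-0.001,0,0.0004],"dr":[0,0,0]},{"xyz":[-0.002,0,0.0008],"dr":[0,0,0]},{"xyz":[-0.003,0,0.0012],"dr":[0,0,0]},{"xyz":[-0.004,0,0.0016],"dr":[0,0,0]},{"xyz":[-0.004,0,0.0016],"dr":[0,0,0]},{"xyz":[-0.004,0,0.0016],"dr":[0,0,0]},{"xyz":[-0.004,0,0.0016],"dr":[0,0,0]},{"xyz":[-0.004,0,0.0016],"dr":[0,0,0]},{"xyz":[-0.004,0,0.0016],"dr":[0,0,0]},{"xyz":[-0.004,0,0.0016],"dr":[0,0,0]}]'
```

```text
clock: 39.23
ee_pos: [541.5, 295.6, -17.1]
ee_rot: [0.125, 2.79, -0.02]
force: [-0.6, -0.2, -0.9]
finger_gap: 0.8
finger_force: 0.1
clock: 40.07
ee_pos: [543.5, 295.5, -17.2]
ee_rot: [0.125, 2.79, -0.02]
force: [-0.0, -0.3, -0.0]
finger_gap: 0.4
finger_force: 0.5
```

```bash

python3 -m crank '[{"xyz":[-0.001,0,0.0004],"dr":[0,0,0]},{"xyz":[-0.002,0,0.0008],"dr":[0,0,0]},{"xyz":[-0.003,0,0.0012],"dr":[0,0,0]},{"xyz":[-0.004,0,0.0016],"dr":[0,0,0]},{"xyz":[-0.004,0,0.0016],"dr":[0,0,0]},{"xyz":[-0.004,0,0.0016],"dr":[0,0,0]},{"xyz":[-0.004,0,0.0016],"dr":[0,0,0]},{"xyz":[-0.004,0,0.0016],"dr":[0,0,0]},{"xyz":[-0.004,0,0.0016],"dr":[0,0,0]},{"xyz":[-0.004,0,0.0016],"dr":[0,0,0]}]'
python3 -m crank '[{"xyz":[-0.001,0,0.0004],"dr":[0,0,0]},{"xyz":[-0.002,0,0.0008],"dr":[0,0,0]},{"xyz":[-0.003,0,0.0012],"dr":[0,0,0]},{"xyz":[-0.004,0,0.0016],"dr":[0,0,0]},{"xyz":[-0.004,0,0.0016],"dr":[0,0,0]},{"xyz":[-0.004,0,0.0016],"dr":[0,0,0]},{"xyz":[-0.004,0,0.0016],"dr":[0,0,0]},{"xyz":[-0.004,0,0.0016],"dr":[0,0,0]},{"xyz":[-0.004,0,0.0016],"dr":[0,0,0]},{"xyz":[-0.004,0,0.0016],"dr":[0,0,0]}]'
```

```text
clock: 40.9
ee_pos: [545.6, 295.3, -17.3]
ee_rot: [0.125, 2.79, -0.02]
force: [-0.7, 1.1, 0.9]
finger_gap: 0.4
finger_force: 0.3
clock: 41.73
ee_pos: [547.8, 295.1, -17.3]
ee_rot: [0.125, 2.79, -0.02]
force: [0.1, -0.1, 1.0]
finger_gap: 0.7
finger_force: 0.4
```

```bash

python3 -m crank '[{"xyz":[-0.001,0,0.0004],"dr":[0,0,0]},{"xyz":[-0.002,0,0.0008],"dr":[0,0,0]},{"xyz":[-0.003,0,0.0012],"dr":[0,0,0]},{"xyz":[-0.004,0,0.0016],"dr":[0,0,0]},{"xyz":[-0.004,0,0.0016],"dr":[0,0,0]},{"xyz":[-0.004,0,0.0016],"dr":[0,0,0]},{"xyz":[-0.004,0,0.0016],"dr":[0,0,0]},{"xyz":[-0.004,0,0.0016],"dr":[0,0,0]},{"xyz":[-0.004,0,0.0016],"dr":[0,0,0]},{"xyz":[-0.004,0,0.0016],"dr":[0,0,0]}]'
python3 - <<'E'
from h import *
eyes.capture("side");eyes.capture("top")
for c in("side","top"):
 for l in("board_front","pinch_bowl"):
  for r in eyes.spot_point(l,c)[:2]:print(c,l,round(r["score"],2),rackf(onz(c,r["at"],20)))
st=env.state();print(st["force"],rackf(st["ee_pos"]))
E
```

```text
clock: 42.57
ee_pos: [549.8, 294.9, -17.5]
ee_rot: [0.125, 2.79, -0.02]
force: [-3.5, 1.5, 1.3]
finger_gap: 0.5
finger_force: 1.3
side board_front 0.63 [ 3.52669349  0.90828601 20.        ]
side pinch_bowl 0.66 [ -12.23980916 -213.14365088   20.        ]
side pinch_bowl 0.57 [41.75578791  0.15073016 20.        ]
top board_front 0.78 [ 3.60132404 -8.37847278 20.        ]
top pinch_bowl 0.79 [ -19.38857905 -234.44190193   20.        ]
top pinch_bowl 0.42 [ 134.26202457 -674.1321042    20.        ]
[-2.54346301 -0.09712762  1.60074824] [ -3.44698668   0.4826082  -17.47528341]
```

```bash

python3 -m crank '[{"xyz":[-0.001,0,0.0004],"dr":[0,0,0]},{"xyz":[-0.002,0,0.0008],"dr":[0,0,0]},{"xyz":[-0.003,0,0.0012],"dr":[0,0,0]},{"xyz":[-0.004,0,0.0016],"dr":[0,0,0]},{"xyz":[-0.004,0,0.0016],"dr":[0,0,0]},{"xyz":[-0.004,0,0.0016],"dr":[0,0,0]},{"xyz":[-0.004,0,0.0016],"dr":[0,0,0]},{"xyz":[-0.004,0,0.0016],"dr":[0,0,0]},{"xyz":[-0.004,0,0.0016],"dr":[0,0,0]},{"xyz":[-0.004,0,0.0016],"dr":[0,0,0]}]'
```

```text
clock: 43.7
ee_pos: [550.3, 294.9, -17.9]
ee_rot: [0.126, 2.793, -0.021]
force: [-10.9, 2.3, 7.1]
finger_gap: 0.4
finger_force: 5.7
```

```bash

python3 -m crank '[{"xyz":[-0.001,0,0.0002],"dr":[0,0,0]},{"xyz":[-0.002,0,0.0004],"dr":[0,0,0]},{"xyz":[-0.003,0,0.0006],"dr":[0,0,0]},{"xyz":[-0.003,0,0.0006],"dr":[0,0,0]},{"xyz":[-0.003,0,0.0006],"dr":[0,0,0]},{"xyz":[-0.003,0,0.0006],"dr":[0,0,0]},{"xyz":[-0.003,0,0.0006],"dr":[0,0,0]},{"xyz":[-0.003,0,0.0006],"dr":[0,0,0]},{"xyz":[-0.003,0,0.0006],"dr":[0,0,0]},{"xyz":[-0.003,0,0.0006],"dr":[0,0,0]}]'
```

```text
clock: 44.53
ee_pos: [550.5, 294.9, -18.1]
ee_rot: [0.127, 2.795, -0.021]
force: [-16.8, 1.9, 9.3]
finger_gap: 0.5
finger_force: 8.6
```

Hard against the stop at 17 N without moving further. I retreat straight back and then lift.

```bash

python3 -m crank '[{"xyz":[0.008,0,-0.0029],"dr":[0,0,0]},{"xyz":[0.018,0,-0.0066],"dr":[0,0,0]},{"xyz":[0.03,0,-0.012],"dr":[0,0,0]},{"xyz":[0.045,0,-0.02],"dr":[0,0,0]},{"xyz":[0.065,0,-0.03],"dr":[0,0,0]},{"xyz":[0.085,0,-0.038],"dr":[0,0,0]},{"xyz":[0.105,0,-0.048],"dr":[0,0,0]},{"xyz":[0.125,0,-0.06],"dr":[0,0,0]},{"xyz":[0.145,0,-0.075],"dr":[0,0,0]},{"xyz":[0.16,0,-0.09],"dr":[0,0,0]}]'
python3 -m crank '[{"xyz":[0,0,-0.02],"dr":[0,0,0]},{"xyz":[0,0,-0.06],"dr":[0,0,0]},{"xyz":[0,0,-0.1],"dr":[0,0,0]},{"xyz":[0,0,-0.14],"dr":[0,0,0]},{"xyz":[0,0,-0.18],"dr":[0,0,0]},{"xyz":[0,0,-0.22],"dr":[0,0,0]},{"xyz":[0,0,-0.25],"dr":[0,0,0]},{"xyz":[0,0,-0.27],"dr":[0,0,0]},{"xyz":[0,0,-0.28],"dr":[0,0,0]},{"xyz":[0,0,-0.28],"dr":[0,0,0]}]'
python3 - <<'E'
from h import *
np.set_printoptions(precision=1,suppress=True)
Z={"square_tube":170,"jar_lid":170,"board_front":20,"pinch_bowl":20}
eyes.capture("side");eyes.capture("top")
for c in("side","top"):
 for l in("board_front","pinch_bowl","square_tube","jar_lid","grey_stone","kidney_rib","glaze_pot","tub"):
  for r in eyes.spot_point(l,c)[:3]:
    w=onz(c,r["at"],Z.get(l,0));print(c,l,round(r["score"],2),w,rackf(w))
for c in ("side",):
  for r in eyes.outline_of("drying_board",c)[:1]:ys,xs=np.where(r["pixels"]);print(xs.min(),xs.max(),ys.min(),ys.max())
E
```

```text
clock: 45.37
ee_pos: [461.6, 302.5, -2.5]
ee_rot: [0.125, 2.791, -0.02]
force: [-0.1, 0.5, -0.6]
finger_gap: 0.5
finger_force: 0.0
clock: 46.2
ee_pos: [416.0, 307.3, 130.9]
ee_rot: [0.125, 2.788, -0.017]
force: [-0.4, -0.0, -0.1]
finger_gap: 0.2
finger_force: 0.0
side board_front 0.84 [550.8 298.7  20. ] [-2.8  4.3 20. ]
side pinch_bowl 0.76 [523.8 107.6  20. ] [ -12.5 -188.3   20. ]
side square_tube 0.81 [676.4 318.9 170. ] [120.5  35.7 170. ]
side square_tube 0.29 [570.1 426.  170. ] [  5.  132.9 170. ]
side jar_lid 0.49 [680.7 239.5 170. ] [131.9 -42.9 170. ]
side grey_stone 0.74 [402.4  38.5   0. ] [-127.2 -268.1    0. ]
side grey_stone 0.38 [ 429.8 -301.9   -0. ] [ -69.4 -604.6   -0. ]
side kidney_rib 0.55 [625.7  38.5   0. ] [  95.2 -248.     0. ]
side kidney_rib 0.4 [703.1 163.6   0. ] [ 161.1 -116.5    0. ]
side glaze_pot 0.76 [ 629.5 -265.4    0. ] [ 126.3 -550.4    0. ]
side tub 0.7 [ 613.8 -395.9   -0. ] [ 122.4 -681.8   -0. ]
top board_front 0.77 [553.6 296.   20. ] [ 0.3  1.9 20. ]
top pinch_bowl 0.69 [500.9  65.   20. ] [ -31.5 -232.8   20. ]
top pinch_bowl 0.41 [598.4 295.   20. ] [45.   4.9 20. ]
top square_tube 0.79 [678.9 316.2 170. ] [123.2  33.3 170. ]
top jar_lid 0.72 [682.2 246.  170. ] [132.8 -36.3 170. ]
top jar_lid 0.5 [393.8  28.5 170. ] [-134.9 -278.8  170. ]
top grey_stone 0.58 [400.1  38.5   0. ] [-129.5 -268.3    0. ]
top kidney_rib 0.72 [629.9  35.5   0. ] [  99.6 -250.6    0. ]
top kidney_rib 0.17 [ 631.9 -402.3    0. ] [ 140.9 -686.5    0. ]
top glaze_pot 0.64 [ 617.6 -293.2    0. ] [ 116.9 -579.1    0. ]
top tub 0.93 [ 628.9 -398.5    0. ] [ 137.7 -683.     0. ]
294 324 278 311
```

The board is against the stop, with the bowl about 45 mm inside the rack on the centre line. The bystanders are where they were and the arm is clear.

```bash
python3 -c "
from workcell import job
print(job.close_job())"
```

```text
the job is handed in; nothing more can be done
None
```

I dragged the board out to about 107 mm, set the bowl upright on it at mid-width, slid it back hard against the stop and handed the job in at about 46 s; what I checked of the other things had not moved (I did not check the wood rib), and I did not view a picture of the bowl after the slide.

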